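# Clear up after the etch and lay the bench out for the next batch

## Robot

A 6-joint arm with a two-finger parallel gripper is mounted at the origin on the work surface. World frame = base frame: x ahead of the robot, y to its left, z up, the work surface at z = 0. Lengths are in mm, angles in rad, forces in N, time in s.
With the tool pointing down it reaches from about 350 to 775 mm from the base axis. Payload 7.3 kg.
Tool frame: the origin (TCP) lies at the very end of the fingers, on their centre line; the grasp point (between the pads) lies 19 mm behind it; z points along the fingers, y is the line along which they close (so a half turn about z gives the same grasp; the last joint's range is limited). The gripper opens to 92 mm and grips with 3 to 60 N. Pads are 19 mm wide; open, the fingers measure 130 mm over their backs; the gripper's body (75 mm by 190 mm) begins 47 mm behind the grasp point.
Start: joints at [-1.447, 0.342, 1.524, -0, 1.275, -0.146], TCP at [139.955, -506.021, 226.741] pointing down, gripper open.
Joint ranges: [-2.53, 2.53], [-0.77, 2.02], [0.04, 2.7], [-1, 4.14], [0.28, 2.66], [-3.11, 3.11]. Speed limits (rad/s): [2.57, 2.57, 3.14, 3.14, 3.14, 3.14].

## Interface

Orientations are given as [roll, pitch, yaw] about the fixed x, y, z axes, in that order (R = Rz(yaw) Ry(pitch) Rx(roll)).
In Python, from plant import get_obs, optics, ticket, finder gives the robot as it stands.
- The arm moves only by the tool send_rows, never from a script. Its arguments are lists of equal length, an entry for each row: "offset": the shift along the tool's x, y, z scaled (see below), a list of three; "delta_rot": the turn, a rotation vector about the tool's x, y, z scaled (see below), a list of three. In form: {"offset": [[dx, dy, dz], ...], "delta_rot": [[rx, ry, rz], ...]}. A call has 1 to 8 rows; each row is the pose to reach, as a shift and turn from the pose commanded when the call began, along the tool's axes at that moment, turning the shorter way round; what a row does not reach only later rows make up. The controller multiplies each number of a shift by 120 mm and each number of a turn by 360 degrees. A row lasts 1/8 s, in which the tool goes at most 62.5 mm and 10.7 degrees, less where a joint would pass 70% of its speed; a pose out of reach is approached as far as the arm can. A call with a number of a shift or a turn outside -1 to 1 is refused whole. A call with a gripper value outside its range is refused whole. "grip" is the opening, from 0 (shut) to 1 (fully open), set as the call begins (left out, the last holds). The fingers move at their own pace and stop on an object; the grip force is fixed at half the most. Time passes only in rows, so rows that repeat a pose let the fingers close. It gives the time, the measured TCP pose, the force, the opening and the grip force at its end, in the units of the state.
- get_obs(): the state, without advancing time (a new reading comes with each control period).
- optics.capture(name): name is "side" or "top" or "wrist"; returns the picture (384x512x3 uint8, red, green, blue); there is no depth.
- optics.get_calibration(name): a dict with "fx", "fy", "cx", "cy" (pixels), "k1" (the pictures are not rectified: a ray, as slopes to the right and down, at radius r is drawn at 1 + k1 r^2 times it, then the intrinsics apply), "world_from_camera" (4x4, takes a point from camera to world coordinates). Camera axes: x right, y down, z forward; pixel columns grow to the right and rows downward; lengths in mm; the calibration is good to about 2 mm. A picture is of the moment at which its call begins: read the wrist's pose just before it. get_calibration takes no time and is no camera call; for the wrist camera it gives the pose at the moment of the call.
- ticket.close_job(): hands the job in; it is judged then, once.
Trained networks look in the newest picture that a camera, given by its name, has taken for a name from the list of things; names that differ only in an ending like _2 or _b are one class to them, and where a whole thing is asked for, a point or a joint stands for the part that bears it (a point fixed in the world has none). Each returns a list of dicts, best first, with "confidence" (0 to 1); they miss things now and then, are a little off and sometimes report something else, mostly with a low value. They report only what shows in the picture. A call takes as long as a camera call. They do not tell look-alikes from the thing itself.
- finder.boxes_of(target, camera): "box" ([left, top, right, bottom] in pixels, round what is visible of it).
- finder.silhouettes(target, camera): "region" (384x512 bool, what is visible of it) and "box" ([left, top, right, bottom] in pixels, round what is visible of it).
- finder.pinpoint(target, camera): "uv" ([column, row] in pixels: a listed point, or the origin of a listed thing).
The state is a dict: "time": time; "joint_positions": joint angles; "dq": joint speeds; "tau": joint torques, N m; "tool_pos": TCP position; "tcp_rot": TCP orientation; "contact_force": force on the tool from outside, world axes, zero at the start; "moment": the same for the moment, N m; "grip_width": finger opening in mm; "finger_force": force on a finger pad.
Only numpy, scipy, OpenCV 4.12 (cv2) and the standard library are available. Lean on these libraries where they do the work, as an engineer would, in place of code of your own. Each camera call takes 0.05 s, during which the arm holds its last target. There are 200 camera calls.

## Task

Clear up after rinsing and lay the etching station out for the next batch: put every square glass bottle upside down on a drying peg of its own, gripping the thin glass gently and lowering it, never dropping it, until its rim stands on the plate. Stand all the resin pucks, polished face up, in one straight row on the line between the etching dish and the rinse basin, about a finger's width apart and clear of the glass; set the dropper bottle close beside the etching dish in line with that row, on the side away from the basin, without tipping it; and set the timer close behind the dish (the side away from the robot), not touching it, its screen squarely facing dish and robot. Leave the caps, pen, jar, mouse and tweezers where they lie.

Things in the scene. Friction and masses are not known exactly. Their poses are not given: they have to be found in the camera images.
- rack: white plastic drying rack standing on the bench, a flat drip plate 90 x 250 x 12 mm with three upright round pegs in a row along its long axis, 85 mm apart. Does not move. Origin under the plate's centre, z up, y along the row of pegs; the plate's top is 12 mm above the origin
- peg0 (a point): tip of a drying peg of the rack (at its -y end): peg 12 mm in diameter, its tip (slightly tapered) 60 mm above the plate's top, 72 mm above the bench
- peg1 (a point): tip of a drying peg of the rack (the middle one): peg 12 mm in diameter, its tip (slightly tapered) 60 mm above the plate's top, 72 mm above the bench
- peg2 (a point): tip of a drying peg of the rack (at its +y end): peg 12 mm in diameter, its tip (slightly tapered) 60 mm above the plate's top, 72 mm above the bench
- pad: grey draining pad, 105 x 250 x 3 mm, lying flat and fixed on the bench; the rinsed bottles start lying on it. Origin under its centre
- bottle0: square bottle of thin amber glass, open, 85 g: body 40 x 40 mm, 56 mm long; round neck 32 mm outside, 24 mm inside; 80 mm in all, hollow 76 mm deep. Origin at the centre of its closed bottom, z towards the mouth. Starts lying on the pad, mouth roughly to +y (the robot's left). Stands 50 N a finger, 40 N against the rack. Home on a peg: origin 92 mm above the bench. May be absent
- bottle1: square bottle of thin amber glass, open, 85 g: body 40 x 40 mm, 56 mm long; round neck 32 mm outside, 24 mm inside; 80 mm in all, hollow 76 mm deep. Origin at the centre of its closed bottom, z towards the mouth. Starts lying on the pad, mouth roughly to +y (the robot's left). Stands 50 N a finger, 40 N against the rack. Home on a peg: origin 92 mm above the bench. May be absent
- bottle2: square bottle of thin amber glass, open, 85 g: body 40 x 40 mm, 56 mm long; round neck 32 mm outside, 24 mm inside; 80 mm in all, hollow 76 mm deep. Origin at the centre of its closed bottom, z towards the mouth. Starts lying on the pad, mouth roughly to +y (the robot's left). Stands 50 N a finger, 40 N against the rack. Home on a peg: origin 92 mm above the bench. May be absent
- puck0: mounted specimen: ivory resin puck, cylinder 30 mm in diameter and 20 mm high, about 30 g, polished face with copper strips on top. Starts standing on the bench, face up. Origin at the centre of its underside, z up. Some of the three may be absent
- puck1: mounted specimen: ivory resin puck, cylinder 30 mm in diameter and 20 mm high, about 30 g, polished face with copper strips on top. Starts standing on the bench, face up. Origin at the centre of its underside, z up. Some of the three may be absent
- puck2: mounted specimen: ivory resin puck, cylinder 30 mm in diameter and 20 mm high, about 30 g, polished face with copper strips on top. Starts standing on the bench, face up. Origin at the centre of its underside, z up. Some of the three may be absent
- dropper: small amber dropper bottle of etchant, standing: round body 34 mm in diameter and 50 mm high, then a black cap 22 mm wide and a rubber bulb, 91 mm in all, about 70 g. Origin at the centre of its underside, z up. Keep it upright
- timer: white lab timer standing on the bench, a block 44 mm deep (x), 66 mm wide (y), 36 mm high, about 90 g. Origin at the centre of its underside; its screen and buttons are on the -x face
- etch_dish: etching dish: low round glass dish, 90 mm outside diameter, 22 mm high, fixed to the bench. Origin at the centre of its underside; its axes are parallel to the world's
- rinse_basin: rinse basin: deeper, narrower round glass basin with a small spout lip, 76 mm outside diameter, 45 mm high, fixed to the bench straight to the left or straight to the right of the etching dish. Origin at the centre of its underside; its axes are parallel to the world's
- cap0: black screw cap, 37 mm in diameter, 15 mm high, lying on the bench; leave it. Origin at its underside's centre
- cap1: another such screw cap; leave it
- marker: white marker pen with black cap, about 125 mm long and 14 mm thick, lying; leave it. Origin near its middle
- paste_jar: closed white jar of polishing paste, 50 mm in diameter, 39 mm high; leave it. Origin at its underside's centre
- mouse: black computer mouse, 105 x 62 x 33 mm; leave it. Origin at its underside's centre
- tweezers: steel tweezers, 125 mm long, lying; leave them. Origin near their middle
Things that resemble listed ones, but are neither listed nor needed, are in the scene too. What is shaped like the timer but red or turquoise is not meant. What is shaped like the bottle0 but green is not meant.

How it is judged:
By the outcome, as a careful person would: the job done as asked, in the order asked, and still so for the second after the job is handed in, with the robot touching nothing.
Of bottle0, bottle1, bottle2 only 2 to 3 are there at a start; the rules pass over those that are not, and their reading is None.
Of puck0, puck1, puck2 only 2 to 3 are there at a start; the rules pass over those that are not, and their reading is None.
At some moment in a run one of puck0, puck1, puck2, timer may be knocked a few centimetres aside while the robot is not near it.
It also fails if it takes over 208 s, if anything falls off the work surface, if the arm or the gripper's body presses on something with over 40 N, if the wrist force passes 120 N, or if a joint passes its speed limit or range.

## Working session

There is one attempt and no reset: what is moved stays moved. The work goes in short steps, Python scripts to look and compute and a tool call to move; the robot and the scene stay as the last step left them, time stands still between calls to the robot, and variables do not carry over. Pictures are saved under pics/ and viewed, at most 14 in all, crops included, and the job is handed in when it is done.

Besides the shell and the picture viewer there is one more tool, called after "Call:" as name(argument=value, ...), one argument or row to a line, values as JSON. send_rows: Moves the arm, as the interface text tells. Its arguments: {"type":"object","properties":{"offset":{"type":"array"},"delta_rot":{"type":"array"},"grip":{"type":"number"}},"required":["offset","delta_rot"]}

```bash
mkdir -p pics; ls
cat > h.py <<'E'
import numpy as np, cv2
from plant import get_obs, optics, ticket, finder
from scipy.spatial.transform import Rotation as R
def cal(n):
    c=optics.get_calibration(n); return c, np.array(c["world_from_camera"])
def ray(n,uv,c=None):
    c,T=c or cal(n)
    d=np.array([(uv[0]-c["cx"])/c["fx"],(uv[1]-c["cy"])/c["fy"]])
    s=d.copy()
    for _ in range(20): s=d/(1+c["k1"]*(s@s))
    return T[:3,3], T[:3,:3]@np.array([s[0],s[1],1])
def atz(n,uv,z,c=None):
    o,d=ray(n,uv,c); return o+d*(z-o[2])/d[2]
def proj(n,p,c=None):
    c,T=c or cal(n)
    q=T[:3,:3].T@(np.array(p)-T[:3,3]); s=q[:2]/q[2]; s=s*(1+c["k1"]*(s@s))
    return np.array([s[0]*c["fx"]+c["cx"],s[1]*c["fy"]+c["cy"]])
E
python3 - <<'E'
from h import *
for n in ("top","side"):
    im=optics.capture(n); cv2.imwrite(f"pics/{n}0.png",im[:,:,::-1])
    c,T=cal(n); print(n,c["fx"],c["k1"],T.round(2).tolist())
for n,z in dict(rack=0,peg0=72,peg1=72,peg2=72,pad=0,bottle0=20,puck0=0,dropper=0,timer=0,etch_dish=0,rinse_basin=0,paste_jar=0,cap0=0,marker=7,mouse=0,tweezers=2).items():
    for r in finder.pinpoint(n,"top"):
        optics
        print(n,round(r["confidence"],2),np.round(r["uv"],1),atz("top",r["uv"],z).round(1)[:2])
print(get_obs())
E
```

```text
pics
top 354.9377211356197 -0.05389094000326227 [[-0.01, -0.98, 0.17, 372.32], [-1.0, 0.01, 0.01, 11.48], [-0.01, -0.17, -0.98, 1106.12], [0.0, 0.0, 0.0, 1.0]]
side 461.4927957406806 -0.006897194093198782 [[-0.99, -0.11, 0.13, 395.93], [-0.17, 0.62, -0.76, 1096.62], [0.01, -0.77, -0.63, 973.51], [0.0, 0.0, 0.0, 1.0]]
rack 0.67 [362.2 242.3] [ 402.2 -296.8]
peg0 0.78 [378.7 267.2] [ 328.7 -320.4]
peg0 0.64 [356.  211.3] [ 490.6 -263.6]
peg0 0.57 [369.  242.4] [ 399.6 -296.5]
peg1 0.78 [378.7 267.2] [ 328.7 -320.4]
peg1 0.64 [356.  211.3] [ 490.6 -263.6]
peg1 0.57 [369.  242.4] [ 399.6 -296.5]
peg2 0.78 [378.7 267.2] [ 328.7 -320.4]
peg2 0.64 [356.  211.3] [ 490.6 -263.6]
peg2 0.57 [369.  242.4] [ 399.6 -296.5]
pad 0.89 [165.1 244. ] [403.2 314.4]
bottle0 0.77 [181.  240.7] [412.4 260.2]
bottle0 0.7 [179.3 273.7] [313.7 263.1]
bottle0 0.54 [179.4 216.6] [486.2 267.1]
bottle0 0.54 [155.9 178.8] [606.4 345.2]
puck0 0.6 [231.4 223.1] [466.4 108. ]
puck0 0.44 [276.5 218.2] [480.2 -32.9]
dropper 0.63 [358.1 214.2] [ 489.6 -288.8]
dropper 0.47 [297.  216.4] [485.1 -97. ]
timer 0.84 [315.2 14
[... 570 characters left out ...]
.9, 'joint_positions': array([-1.44699129e+00,  3.41960516e-01,  1.52411065e+00,  1.31385317e-05,
        1.27537735e+00, -1.45988241e-01]), 'dq': array([-1.05068810e-03,  2.47815707e-03, -7.34270593e-04, -1.13203159e-03,
       -1.13037922e-05,  6.27560758e-04]), 'tau': array([-1.67400194e-03, -4.31126225e+01, -2.44478917e+01,  7.16061308e-02,
        4.83735872e-02,  7.93573292e-06]), 'tool_pos': array([ 139.96338917, -506.02158828,  226.7572946 ]), 'tcp_rot': array([3.14144822e+00, 8.53200324e-06, 2.69789454e-01]), 'contact_force': array([ 0.44661523, -0.34713051,  0.30836377]), 'moment': array([ 0.0233081 , -0.10246079,  0.01119195]), 'finger_force': 0.0, 'grip_width': 91.53830871879526}
```

```bash
python3 -c "
import cv2
a=cv2.imread('pics/top0.png');a=a[90:310,90:430];cv2.imwrite('pics/t0b.png',cv2.resize(a,None,fx=2.35,fy=2.35,interpolation=2))
a=cv2.imread('pics/side0.png');cv2.imwrite('pics/s0b.png',cv2.resize(a,(800,600),interpolation=2))"
```

```text
(no output)
```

View pics/t0b.png

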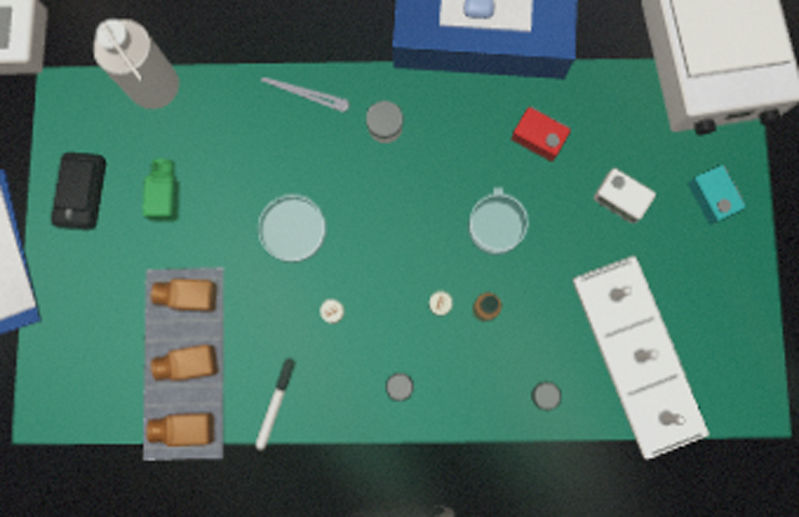

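View pics/s0b.png

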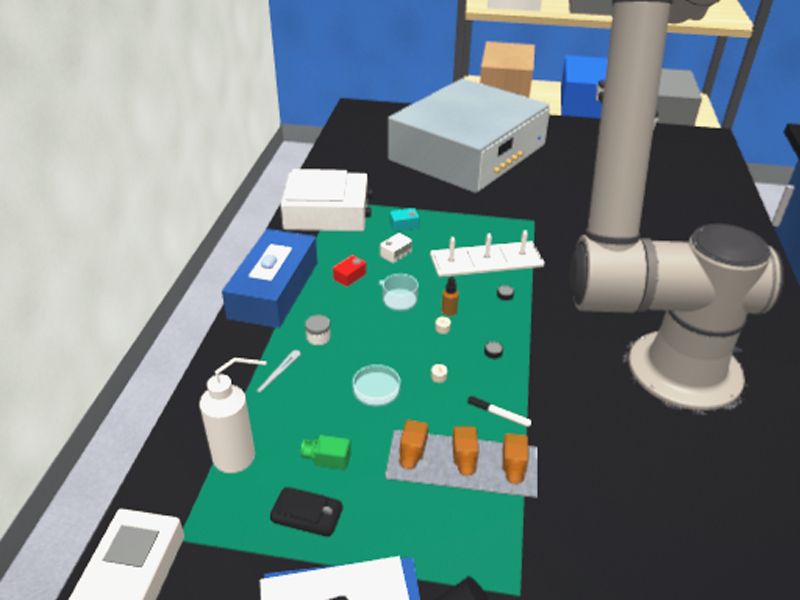

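The top view shows three amber bottles on the pad (bottoms near px 180, rows 216–274), two pucks (231,223 and 276,218), the dropper (297,216) and the white timer (353,172). It also shows the rack at right, the dish (216,191), the basin (298,187), and the red, turquoise and green decoys. The side view agrees.

```bash
cat >> h.py <<'E'
def down(yaw): return R.from_euler("xyz",[np.pi,0,yaw])
def plan(*wps, start=None, step=115.):
    """wps: (pos, Rotation[, extra rows]). prints calls"""
    if start is None:
        o=get_obs(); p=np.array(o["tool_pos"]); q=R.from_euler("xyz",o["tcp_rot"])
    else: p,q=start
    for w in wps:
        P=np.array(w[0],float); Q=w[1]
        sh=q.inv().apply(P-p); ang=np.degrees((q.inv()*Q).magnitude())
        n=max(1,int(np.ceil(max(np.abs(sh).max()/step,ang/75))))
        P0,q0=p,q; rv=(q0.inv()*Q).as_rotvec()
        for i in range(1,n+1):
            T=P0+(P-P0)*i/n; QT=q0*R.from_rotvec(rv*i/n)
            s=np.round(q.inv().apply(T-p)/120,3); r=np.round((q.inv()*QT).as_rotvec()/(2*np.pi),4)
            k=max(np.linalg.norm(s)*120/60,np.linalg.norm(r)*360/10.2)
            rows=min(8,max(1,int(np.ceil(k)))+(w[2] if len(w)>2 and i==n else 0))
            print("off",(s+0).tolist(),"rot",(r+0).tolist(),"rows",rows)
            p=p+q.apply(s*120); q=q*R.from_rotvec(r*2*np.pi)
    return p,q
E
python3 - <<'E'
from h import *
o=get_obs();q=R.from_euler("xyz",o["tcp_rot"])
c,T=cal("wrist");print({k:c[k] for k in("fx","cx","cy","k1")});
print((q.inv().as_matrix()@T[:3,:3]).round(3),q.inv().apply(T[:3,3]-o["tool_pos"]).round(1))
plan(([370,-330,330],down(0.33),1))
E
```

```text
{'fx': 329.6672102833859, 'cx': 252.03990694034198, 'cy': 187.0788505651764, 'k1': -0.0978950417487543}
[[-0.001 -0.962 -0.272]
 [ 1.    -0.001 -0.001]
 [ 0.001 -0.272  0.962]] [ 7.280e+01 -1.000e-01 -1.595e+02]
off [0.746, -0.301, -0.287] rot [0.0, 0.0, -0.0032] rows 2
off [0.752, -0.286, -0.287] rot [0.0, 0.0, -0.0032] rows 2
off [0.758, -0.27, -0.287] rot [0.0, 0.0, -0.0032] rows 3
```

Call:
send_rows(
  offset=[
    [0.746, -0.301, -0.287],
    [0.746, -0.301, -0.287],
  ],
  delta_rot=[
    [0, 0, -0.0032],
    [0, 0, -0.0032],
  ],
)

```text
time: 1.15
tool_pos: [217.7, -446.4, 261.9]
tcp_rot: [3.141, -0.0, 0.29]
contact_force: [0.5, -0.5, -0.2]
grip_width: 91.8
finger_force: 0.0
```

Call:
send_rows(
  offset=[
    [0.752, -0.286, -0.287],
    [0.752, -0.286, -0.287],
  ],
  delta_rot=[
    [0, 0, -0.0032],
    [0, 0, -0.0032],
  ],
)

```text
time: 1.4
tool_pos: [294.9, -387.3, 296.7]
tcp_rot: [3.14, -0.001, 0.311]
contact_force: [1.0, 0.0, -0.1]
grip_width: 91.8
finger_force: 0.0
```

Call:
send_rows(
  offset=[
    [0.758, -0.27, -0.287],
    [0.758, -0.27, -0.287],
    [0.758, -0.27, -0.287],
    [0.758, -0.27, -0.287],
  ],
  delta_rot=[
    [0, 0, -0.0032],
    [0, 0, -0.0032],
    [0, 0, -0.0032],
    [0, 0, -0.0032],
  ],
)

```text
time: 1.9
tool_pos: [369.6, -330.2, 329.6]
tcp_rot: [-3.141, 0.001, 0.33]
contact_force: [-0.2, -0.4, 0.3]
grip_width: 91.5
finger_force: 0.0
```

Run:
```python
from h import *
C=cal("wrist"); im=optics.capture("wrist"); cv2.imwrite("pics/w1.png",im[:,:,::-1])
for n,z in dict(peg0=72,rack=0,timer=0,dropper=0,rinse_basin=0).items():
    for r in finder.pinpoint(n,"wrist"): print(n,round(r["confidence"],2),np.round(r["uv"],1),atz("wrist",r["uv"],z,C).round(1)[:2])
for r in finder.silhouettes("rack","wrist"): 
    m=r["region"].astype(np.uint8); print(r["confidence"],r["box"],m.sum())
    cn=max(cv2.findContours(m,0,2)[0],key=cv2.contourArea); pts=np.array([atz("wrist",p[0],12,C)[:2] for p in cn],np.float32)
    print(cv2.minAreaRect(pts))
print(get_obs()["joint_positions"].round(4))
plan(([400,-100,330],down(0.15)),([390,270,330],down(0.0),1))
```

```text
peg0 0.83 [231.8  44.3] [ 486.3 -264.2]
peg0 0.69 [237.  181.6] [ 327.4 -323.2]
peg0 0.56 [234.5 119.3] [ 402.8 -295.1]
rack 0.93 [238.4 114.1] [ 405.6 -296.2]
dropper 0.62 [115.1  22.5] [472.7 -90.6]
rinse_basin 0.4 [238.7 182.8] [ 307.2 -329.2]
0.91 [201.5, 19.3, 272.2, 199.3] 11109
((406.3688049316406, -294.9675598144531), (250.3223114013672, 90.05664825439453), 19.57128143310547)
[-8.8440e-01  2.2640e-01  1.4020e+00 -1.0000e-04  1.5136e+00  3.5750e-01]
off [0.43, -0.868, -0.001] rot [0.0, 0.0, 0.0142] rows 2
off [0.352, -0.903, 0.0] rot [0.0, 0.0, 0.0143] rows 2
off [0.094, -0.765, 0.0] rot [0.0, 0.0, 0.006] rows 2
off [0.066, -0.768, 0.0] rot [0.0, 0.0, 0.0059] rows 2
off [0.037, -0.771, 0.0] rot [0.0, 0.0, 0.006] rows 2
off [0.008, -0.771, 0.0] rot [0.0, 0.0, 0.0059] rows 3
```

View pics/w1.png

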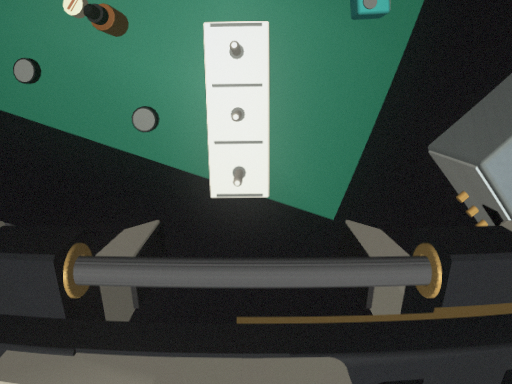

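The wrist view shows the rack upright in the picture with pegs near (235,45), (235,116) and (238,176). Its fitted 250x90 outline matches the given size.

Call:
send_rows(
  offset=[
    [0.43, -0.868, -0.001],
    [0.43, -0.868, -0.001],
  ],
  delta_rot=[
    [0, 0, 0.0142],
    [0, 0, 0.0142],
  ],
)

```text
time: 2.5
tool_pos: [384.8, -213.7, 329.9]
tcp_rot: [-3.141, 0.0, 0.238]
contact_force: [1.6, 0.7, 0.4]
grip_width: 92.1
finger_force: 0.0
```

Call:
send_rows(
  offset=[
    [0.352, -0.903, 0],
    [0.352, -0.903, 0],
  ],
  delta_rot=[
    [0, 0, 0.0143],
    [0, 0, 0.0143],
  ],
)

```text
time: 2.75
tool_pos: [400.0, -97.8, 330.3]
tcp_rot: [3.141, -0.001, 0.149]
contact_force: [1.0, -1.2, 0.8]
grip_width: 92.2
finger_force: 0.0
```

Call:
send_rows(
  offset=[
    [0.094, -0.765, 0],
    [0.094, -0.765, 0],
  ],
  delta_rot=[
    [0, 0, 0.006],
    [0, 0, 0.006],
  ],
)

```text
time: 3.0
tool_pos: [397.0, -4.7, 330.3]
tcp_rot: [-3.141, -0.001, 0.115]
contact_force: [0.8, -1.2, -1.6]
grip_width: 91.5
finger_force: 0.0
```

Call:
send_rows(
  offset=[
    [0.066, -0.768, 0],
    [0.066, -0.768, 0],
  ],
  delta_rot=[
    [0, 0, 0.006],
    [0, 0, 0.006],
  ],
)

```text
time: 3.25
tool_pos: [394.5, 87.5, 330.3]
tcp_rot: [-3.141, -0.0, 0.077]
contact_force: [-0.1, -0.0, 0.4]
grip_width: 92.1
finger_force: 0.0
```

Call:
send_rows(
  offset=[
    [0.037, -0.771, 0],
    [0.037, -0.771, 0],
  ],
  delta_rot=[
    [0, 0, 0.006],
    [0, 0, 0.006],
  ],
)

```text
time: 3.5
tool_pos: [392.0, 180.2, 330.1]
tcp_rot: [-3.141, -0.0, 0.039]
contact_force: [0.8, -0.9, 0.4]
grip_width: 91.9
finger_force: 0.0
```

Call:
send_rows(
  offset=[
    [0.008, -0.771, 0],
    [0.008, -0.771, 0],
    [0.008, -0.771, 0],
    [0.008, -0.771, 0],
  ],
  delta_rot=[
    [0, 0, 0.006],
    [0, 0, 0.006],
    [0, 0, 0.006],
    [0, 0, 0.006],
  ],
)

```text
time: 4.0
tool_pos: [390.0, 269.8, 330.0]
tcp_rot: [3.141, 0.0, -0.0]
contact_force: [0.6, 0.1, 0.1]
grip_width: 91.8
finger_force: 0.0
```

```bash
cat >> h.py <<'E'
from scipy.optimize import minimize
def cyl(d,z0,z1,n=24):
    a=np.linspace(0,2*np.pi,n,endpoint=False); return np.array([[d/2*np.cos(t),d/2*np.sin(t),z] for z in(z0,z1) for t in a])
def box(sx,sy,z0,z1): return np.array([[x,y,z] for x in(-sx/2,sx/2) for y in(-sy/2,sy/2) for z in(z0,z1)],float)
# bottle lying, in frame with origin under bottom centre on bench, y along axis to the mouth
BOT=[np.array([[x,y,z] for x in(-20,20) for y in(0,56) for z in(3,43)],float), cyl(32,56,80)[:,[0,2,1]]+[0,0,23]]
PUCK=[cyl(30,0,20)]; DROP=[cyl(34,0,50),cyl(22,50,66),cyl(14,66,91)]; TIM=[box(44,66,0,36)]; DISH=[cyl(90,0,22,48)]; BAS=[cyl(76,0,45,48)]
def fit(n,region,parts,x0,C):
    """returns x,y,yaw,IoU"""
    S=4; big=cv2.resize(region.astype(np.uint8),None,fx=S,fy=S,interpolation=0)
    def mask(v):
        m=np.zeros_like(big); c,s=np.cos(v[2]),np.sin(v[2])
        for P in parts:
            W=P@np.array([[c,s,0],[-s,c,0],[0,0,1]])+[v[0],v[1],0]
            u=np.array([proj(n,w,C) for w in W]); u=((u+.5)*S-.5)
            cv2.fillConvexPoly(m,cv2.convexHull(np.round(u*16).astype(np.int32)),1,shift=4)
        return m
    f=lambda v:-(mask(v)&big).sum()/max(1,(mask(v)|big).sum())
    x0=np.array(x0,float); sx=np.array([x0,x0+[8,0,0],x0+[0,8,0],x0+[0,0,.15]])
    r=minimize(f,x0,method="Nelder-Mead",options=dict(initial_simplex=sx,xatol=.05,fatol=1e-4,maxiter=120))
    return np.r_[r.x,-r.fun]
E
cat > look.py <<'E'
from h import *
C=cal("wrist"); im=optics.capture("wrist"); cv2.imwrite("pics/w2.png",im[:,:,::-1])
for r in finder.silhouettes("bottle0","wrist"):
    b=r["box"]; p=atz("wrist",[(b[0]+b[2])/2,(b[1]+b[3])/2],23,C)
    print("bottle",round(r["confidence"],2),np.round(b),p[:2].round(0),fit("wrist",r["region"],BOT,[p[0],p[1]-40,0],C).round(3), im[r["region"]].mean(0).round())
for r in finder.silhouettes("etch_dish","wrist"):
    b=r["box"]; p=atz("wrist",[(b[0]+b[2])/2,(b[1]+b[3])/2],10,C)
    print("dish",round(r["confidence"],2),np.round(b),fit("wrist",r["region"],DISH,[p[0],p[1],0],C).round(3))
print(get_obs()["joint_positions"].round(4))
E
python3 look.py
```

```text
bottle 0.78 [204. 180. 260. 210.] [319. 300.] [364.178 269.056  -1.15   -0.   ] [141.  93.  57.]
bottle 0.69 [205. 124. 262. 162.] [396. 296.] [342.864 277.416   0.55   -0.   ] [155. 106.  68.]
bottle 0.68 [198.  56. 259.  90.] [492. 302.] [ 5.32558e+02  2.43155e+02 -3.21000e-01 -0.00000e+00] [166. 115.  75.]
bottle 0.23 [299.   1. 369.  42.] [559. 161.] [505.572 131.645   0.55   -0.   ] [155. 197. 184.]
dish 0.74 [300.   0. 368.  42.] [ 4.60852e+02  1.76077e+02  3.50000e-01 -0.00000e+00]
[ 4.4290e-01  1.8350e-01  1.4554e+00 -3.0000e-04  1.5025e+00  2.0151e+00]h.py:54: RuntimeWarning: overflow encountered in scalar negative
  f=lambda v:-(mask(v)&big).sum()/max(1,(mask(v)|big).sum())
```

View pics/w2.png

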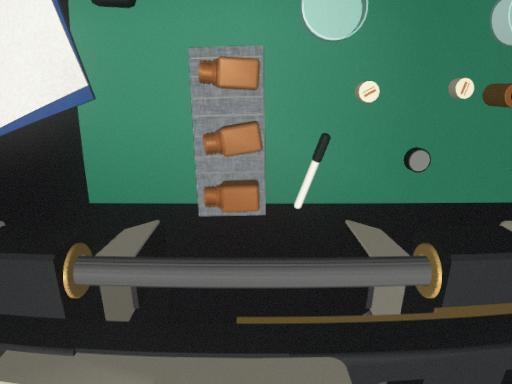

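```bash
sed -i 's/f=lambda v:-(mask(v)&big).sum()\/max(1,(mask(v)|big).sum())/f=lambda v:-float((mask(v)\&big).sum())\/float((mask(v)|big).sum())/' h.py; python3 look.py
python3 - <<'E'
from h import *
from scipy.optimize import least_squares
D=[((-1.447,.342,1.524),(139.955,-506.02,226.74)),((-.8844,.2264,1.402),(369.6,-330.2,329.6)),((.4429,.1835,1.4554),(390,269.8,330))]
def f(v):
    a2,a3,e,h,l=v;o=[]
    for (q1,q2,q3),p in D:
        r=a2*np.sin(q2)+a3*np.sin(q2+q3)+e*np.cos(q2+q3); z=h+a2*np.cos(q2)+a3*np.cos(q2+q3)-e*np.sin(q2+q3)
        o+=[r*np.cos(q1)-l*np.sin(q1)-p[0],r*np.sin(q1)+l*np.cos(q1)-p[1],z-p[2]]
    return o
s=least_squares(f,[400,400,0,100,76]);print(s.x.round(1),s.cost)
E
```

```text
bottle 0.98 [203. 181. 262. 212.] [317. 299.] [3.20108e+02 2.59646e+02 5.20000e-02 9.40000e-01] [140.  94.  59.]
bottle 0.96 [198.  58. 260.  90.] [491. 301.] [ 4.89478e+02  2.61427e+02 -4.20000e-02  9.49000e-01] [164. 115.  75.]
bottle 0.57 [204. 121. 261. 157.] [402. 297.] [4.07607e+02 2.58231e+02 1.66000e-01 9.51000e-01] [154. 106.  69.]
bottle 0.17 [357.  81. 376. 105.] [466. 110.] [4.66532e+02 8.30220e+01 1.20000e-01 2.15000e-01] [219. 210. 183.]
dish 0.97 [301.   0. 370.  42.] [ 5.81251e+02  1.59532e+02 -1.07000e-01  9.81000e-01]
dish 0.55 [403. 148. 430. 172.] [3.43531e+02 2.54780e+01 3.21000e-01 1.81000e-01]
[ 4.4340e-01  1.8370e-01  1.4550e+00 -1.0000e-04  1.5025e+00  2.0153e+00]
[503.4 379.9  44.4 -94.7  76.6] 0.05516618926931758
```

The wrist view shows the three amber bottles with mouths to the left, at rows about 74, 140 and 197. The dish is at (335,10) and the pucks at (368,92) and (461,88). The bottle fits are good (IoU 0.94–0.95).

```bash
cat >> h.py <<'E'
TH=np.radians(40); _c,_s=np.cos(TH),np.sin(TH)
BASE=R.from_matrix(np.array([[0,_c,_s],[1,0,0],[0,_s,-_c]]).T)
def pickR(v): return R.from_euler("z",v)*BASE
def placeR(az): return R.from_euler("z",az+np.pi/2)*R.from_euler("x",-np.pi/2)*BASE
def tcp(g,Q): return np.array(g)+19*Q.apply([0,0,1])
BOTS=[(320.1,259.6,.052),(407.6,258.2,.166),(489.5,261.4,-.042)]
def pickg(i):
    x,y,v=BOTS[i]; return np.array([x-28*np.sin(v),y+28*np.cos(v),28.])
def placeg(peg,az): # g point: 64 up at home, 5 mm behind axis
    return np.array([peg[0]-5*np.cos(az),peg[1]-5*np.sin(az),64.])
PEGS=[(326.1,-323.),(406.2,-294.6),(486.3,-266.2)]
E
python3 - <<'E'
from h import *
Q=pickR(BOTS[0][2]); g=pickg(0); t=tcp(g,Q); print(t)
plan((t-Q.apply([0,0,130]),Q,2),(t,Q,2))
E
```

```text
[318.00986809 299.75860891  13.44515558]
off [-0.282, 0.223, 0.905] rot [0.0449, 0.0426, -0.1234] rows 5
off [-0.644, 0.086, 0.726] rot [0.045, 0.0426, -0.1234] rows 7
off [0.0, 0.0, 0.542] rot [0.0, 0.0, 0.0] rows 2
off [0.0, 0.0, 0.542] rot [0.0, 0.0, 0.0] rows 4
```

Call:
send_rows(
  offset=[
    [-0.282, 0.223, 0.905],
    [-0.282, 0.223, 0.905],
    [-0.282, 0.223, 0.905],
    [-0.282, 0.223, 0.905],
    [-0.282, 0.223, 0.905],
  ],
  delta_rot=[
    [0.0449, 0.0426, -0.1234],
    [0.0449, 0.0426, -0.1234],
    [0.0449, 0.0426, -0.1234],
    [0.0449, 0.0426, -0.1234],
    [0.0449, 0.0426, -0.1234],
  ],
  grip=0.61,
)

```text
time: 4.92
tool_pos: [356.0, 243.3, 221.8]
tcp_rot: [-2.982, -0.348, 0.761]
contact_force: [0.9, -0.9, 0.2]
grip_width: 56.0
finger_force: 0.0
```

Call:
send_rows(
  offset=[
    [-0.644, 0.086, 0.726],
    [-0.644, 0.086, 0.726],
    [-0.644, 0.086, 0.726],
    [-0.644, 0.086, 0.726],
    [-0.644, 0.086, 0.726],
    [-0.644, 0.086, 0.726],
    [-0.644, 0.086, 0.726],
  ],
  delta_rot=[
    [0.045, 0.0426, -0.1234],
    [0.045, 0.0426, -0.1234],
    [0.045, 0.0426, -0.1234],
    [0.045, 0.0426, -0.1234],
    [0.045, 0.0426, -0.1234],
    [0.045, 0.0426, -0.1234],
    [0.045, 0.0426, -0.1234],
  ],
)

```text
time: 5.8
tool_pos: [323.1, 215.9, 112.6]
tcp_rot: [3.141, -0.699, 1.625]
contact_force: [0.2, 0.1, -1.1]
grip_width: 56.3
finger_force: 0.0
```

Run:
```python
from h import *
Q=pickR(BOTS[0][2]); t=tcp(pickg(0),Q); o=get_obs()
print(o["joint_positions"].round(3),o["tool_pos"].round(1),t-Q.apply([0,0,130]),np.degrees((R.from_euler("xyz",o["tcp_rot"]).inv()*Q).magnitude()))
plan((t,Q,2))
```

```text
[-0.196  0.327  2.253  0.856  0.972 -0.897] [323.1 215.9 112.6] [322.35315434 216.30917054 113.03093319] 0.10084111769551632
off [0.002, -0.003, 0.541] rot [0.0, -0.0001, 0.0001] rows 2
off [0.002, -0.003, 0.542] rot [-0.0001, 0.0, 0.0001] rows 4
```

Call:
send_rows(
  offset=[
    [0, 0, 0.541],
    [0, 0, 0.541],
  ],
  delta_rot=[
    [0, 0, 0],
    [0, 0, 0],
  ],
)

```text
time: 6.05
tool_pos: [317.9, 259.3, 61.1]
tcp_rot: [-3.133, -0.698, 1.62]
contact_force: [-0.3, 0.5, 0.5]
grip_width: 56.3
finger_force: 0.0
```

Call:
send_rows(
  offset=[
    [0, 0, 0.3],
    [0, 0, 0.542],
    [0, 0, 0.542],
    [0, 0, 0.542],
  ],
  delta_rot=[
    [0, 0, 0],
    [0, 0, 0],
    [0, 0, 0],
    [0, 0, 0],
  ],
)

```text
time: 6.55
tool_pos: [318.4, 299.9, 14.4]
tcp_rot: [3.14, -0.699, 1.625]
contact_force: [0.2, 0.6, -0.7]
grip_width: 55.8
finger_force: 0.0
```

Call:
send_rows(
  offset=[
    [0, 0, 0],
    [0, 0, 0],
    [0, 0, 0],
    [0, 0, 0],
  ],
  delta_rot=[
    [0, 0, 0],
    [0, 0, 0],
    [0, 0, 0],
    [0, 0, 0],
  ],
  grip=0.2,
)

```text
time: 7.05
tool_pos: [318.4, 300.0, 14.0]
tcp_rot: [3.14, -0.699, 1.624]
contact_force: [1.1, -6.0, 7.5]
grip_width: 39.7
finger_force: 30.0
```

Run:
```python
from h import *
o=get_obs(); print(o["joint_positions"].round(3),o["tool_pos"].round(1),o["finger_force"],o["contact_force"])
Q=pickR(BOTS[0][2]); az=-np.pi/2; P=placeR(az); h=placeg(PEGS[0],az)
p0=o["tool_pos"]
plan((p0+[0,0,150],Q),(tcp([330,150,200],P),P),(tcp([330,-200,190],P),P),(tcp(h+[0,0,75],P),P,2))
```

```text
[ 0.058  0.611  2.295  1.306  0.729 -1.214] [318.4 300.   14. ] 30.001095476327464 [ 1.09210172 -5.96643071  7.50167691]
off [0.804, 0.001, -0.957] rot [0.0001, -0.0001, 0.0001] rows 3
off [-0.463, 0.013, -0.518] rot [0.0004, -0.125, 0.0046] rows 5
off [-0.693, 0.029, -0.039] rot [0.0004, -0.1249, 0.0046] rows 5
off [-0.604, 0.0, 0.763] rot [0.0, 0.0, 0.0] rows 2
off [-0.603, 0.001, 0.762] rot [0.0, 0.0, 0.0] rows 2
off [-0.604, 0.0, 0.763] rot [0.0, 0.0, 0.0] rows 2
off [-0.153, -0.016, 0.513] rot [0.0, 0.0, 0.0] rows 2
off [-0.153, -0.017, 0.513] rot [0.0, 0.0, 0.0] rows 4
```

Call:
send_rows(
  offset=[
    [0.2, 0, -0.24],
    [0.54, 0, -0.64],
    [0.804, 0, -0.957],
    [0.804, 0, -0.957],
  ],
  delta_rot=[
    [0, 0, 0],
    [0, 0, 0],
    [0, 0, 0],
    [0, 0, 0],
  ],
)

```text
time: 7.55
tool_pos: [319.2, 300.4, 166.3]
tcp_rot: [3.131, -0.698, 1.631]
contact_force: [0.4, 0.5, -1.8]
grip_width: 39.9
finger_force: 30.0
```

Call:
send_rows(
  offset=[
    [-0.463, 0.013, -0.518],
    [-0.463, 0.013, -0.518],
    [-0.463, 0.013, -0.518],
    [-0.463, 0.013, -0.518],
    [-0.463, 0.013, -0.518],
  ],
  delta_rot=[
    [0.0004, -0.125, 0.0046],
    [0.0004, -0.125, 0.0046],
    [0.0004, -0.125, 0.0046],
    [0.0004, -0.125, 0.0046],
    [0.0004, -0.125, 0.0046],
  ],
)

```text
time: 8.18
tool_pos: [322.9, 219.3, 174.1]
tcp_rot: [-3.129, 0.091, 1.603]
contact_force: [-0.1, -1.2, -0.9]
grip_width: 39.7
finger_force: 30.0
```

Call:
send_rows(
  offset=[
    [-0.693, 0.029, -0.039],
    [-0.693, 0.029, -0.039],
    [-0.693, 0.029, -0.039],
    [-0.693, 0.029, -0.039],
    [-0.693, 0.029, -0.039],
    [-0.693, 0.029, -0.039],
  ],
  delta_rot=[
    [0.0004, -0.125, 0.0046],
    [0.0004, -0.125, 0.0046],
    [0.0004, -0.125, 0.0046],
    [0.0004, -0.125, 0.0046],
    [0.0004, -0.125, 0.0046],
    [0.0004, -0.125, 0.0046],
  ],
)

```text
time: 8.93
tool_pos: [329.0, 135.6, 186.1]
tcp_rot: [-3.135, 0.873, 1.577]
contact_force: [-0.6, -1.1, -1.5]
grip_width: 39.8
finger_force: 30.0
```

Run:
```python
from h import *
o=get_obs(); az=-np.pi/2; P=placeR(az); h=placeg(PEGS[0],az)
print(o["joint_positions"].round(3),o["tool_pos"].round(1),tcp([330,150,200],P),np.degrees((R.from_euler("xyz",o["tcp_rot"]).inv()*P).magnitude()))
im=optics.capture("side"); cv2.imwrite("pics/s1.png",im[80:380,100:400,::-1])
im=optics.capture("wrist"); cv2.imwrite("pics/w3.png",im[:,:,::-1])
plan((tcp([330,-200,190],P),P),(tcp(h+[0,0,75],P),P,2))
```

```text
[ 0.703  0.485  1.786 -0.624  1.536  0.943] [329.  135.6 186.1] [330.         135.44515558 187.78703542] 0.2502109957438328
off [-0.606, 0.001, 0.76] rot [0.0, -0.0001, 0.0] rows 2
off [-0.605, 0.002, 0.761] rot [-0.0001, -0.0001, 0.0001] rows 2
off [-0.605, 0.001, 0.761] rot [0.0, -0.0001, 0.0] rows 2
off [-0.153, -0.016, 0.513] rot [0.0, 0.0, 0.0] rows 2
off [-0.154, -0.016, 0.513] rot [0.0, 0.0, 0.0] rows 4
```

View pics/s1.png

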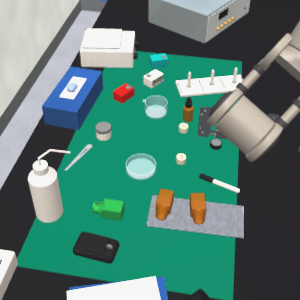

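The side crop shows the arm above the bench with the near bottle gone from the pad. The gripper opening of 39.8 mm confirms the grip.

Call:
send_rows(
  offset=[
    [-0.606, 0, 0.76],
    [-0.606, 0, 0.76],
  ],
  delta_rot=[
    [0, 0, 0],
    [0, 0, 0],
  ],
)

```text
time: 9.28
tool_pos: [329.5, 17.4, 184.8]
tcp_rot: [3.14, 0.87, 1.57]
contact_force: [1.1, 0.4, -1.1]
grip_width: 39.7
finger_force: 30.0
```

Call:
send_rows(
  offset=[
    [-0.605, 0, 0.761],
    [-0.605, 0, 0.761],
  ],
  delta_rot=[
    [0, 0, 0],
    [0, 0, 0],
  ],
)

```text
time: 9.52
tool_pos: [329.1, -99.7, 182.1]
tcp_rot: [3.138, 0.871, 1.568]
contact_force: [1.0, -1.5, -1.4]
grip_width: 39.9
finger_force: 30.0
```

Call:
send_rows(
  offset=[
    [-0.605, 0, 0.761],
    [-0.605, 0, 0.761],
    [-0.605, 0, 0.761],
  ],
  delta_rot=[
    [0, 0, 0],
    [0, 0, 0],
    [0, 0, 0],
  ],
)

```text
time: 9.9
tool_pos: [336.9, -189.6, 208.5]
tcp_rot: [-3.113, 0.819, 1.56]
contact_force: [0.1, -0.1, -1.0]
grip_width: 39.6
finger_force: 30.0
```

Run:
```python
from h import *
o=get_obs(); az=-np.pi/2; P=placeR(az); h=placeg(PEGS[0],az)
print(o["joint_positions"].round(3),o["tool_pos"].round(1),tcp([330,-200,190],P),np.degrees((R.from_euler("xyz",o["tcp_rot"]).inv()*P).magnitude()))
plan((tcp(h+[0,0,75],P),P,3),(tcp(h,P),P,3))
```

```text
[-0.098  0.195  2.13  -0.995  1.056  0.553] [ 336.9 -189.6  208.5] [ 330.         -214.55484442  177.78703542] 3.757488685659485
off [-0.158, -0.019, 0.669] rot [-0.0029, -0.0043, -0.0005] rows 2
off [-0.14, -0.032, 0.672] rot [-0.003, -0.0042, -0.0005] rows 5
off [0.478, 0.0, 0.402] rot [0.0, 0.0, 0.0] rows 5
```

```bash
cat > kin.py <<'E'
from h import *
from scipy.optimize import least_squares
D=[([-1.447,.342,1.524,0,1.275,-.146],[139.955,-506.021,226.741],[np.pi,0,.2698]),
([-.8844,.2264,1.402,-.0001,1.5136,.3575],[369.6,-330.2,329.6],[np.pi,0,.33]),
([.4434,.1837,1.455,0,1.5025,2.0153],[390,269.8,330],[np.pi,0,0]),
([-.196,.327,2.253,.856,.972,-.897],[323.1,215.9,112.6],[3.141,-.699,1.625]),
([.058,.611,2.295,1.306,.729,-1.214],[318.4,300,14],[3.14,-.699,1.624]),
([.703,.485,1.786,-.624,1.536,.943],[329,135.6,186.1],[-3.135,.873,1.577]),
([-.098,.195,2.13,-.995,1.056,.553],[336.9,-189.6,208.5],[-3.113,.819,1.56])]
rz=lambda a:R.from_euler("z",a); ry=lambda a:R.from_euler("y",a)
def fk(v,q):
    a2,a3,e,h,l,d=v
    A=rz(q[0]); 
    w=A.apply([a2*np.sin(q[1]),l,h+a2*np.cos(q[1])])+ (A*ry(q[1]+q[2])).apply([e,0,a3])
    O=A*ry(q[1]+q[2])*rz(q[3])*ry(q[4])*rz(q[5])
    return w+d*O.apply([0,0,1]),O
if 1:
    def res(v): return np.concatenate([fk(v,q)[0]-p for q,p,_ in D])
    s=least_squares(res,[400,380,40,250,76,330]); K=s.x
OFF=[(fk(K,q)[1].inv()*R.from_euler("xyz",r)) for q,p,r in D]
TO=OFF[0]
LO=np.array([-2.53,-.77,.04,-1,.28,-3.11]);HI=np.array([2.53,2.02,2.7,4.14,2.66,3.11])
def ik(p,Q,q0):
    def f(q):
        P,O=fk(K,q); return np.r_[(P-p)/300,((O*TO).inv()*Q).as_rotvec()]
    r=least_squares(f,np.clip(q0,LO+.01,HI-.01),bounds=(LO,HI)); e=f(r.x)
    return r.x, np.linalg.norm(e[:3])*300, np.degrees(np.linalg.norm(e[3:]))
def margin(q): return np.minimum(q-LO,HI-q).min()
E
cat > a.py <<'E'
from kin import *
print(K.round(1),np.abs(res(K)).max()); print([x.as_rotvec().round(2).tolist() for x in OFF])
for k in range(3):
  for azd in (-90,-80,-70,-60,-50,-40):
    az=np.radians(azd);P=placeR(az);h=placeg(PEGS[k],az); L=[]
    for dz in (0,75):
        q,e,a=min((ik(tcp(h+[0,0,dz],P),P,s) for s in(D[5][0],D[6][0])),key=lambda r:r[1]+r[2])
        L.append((round(e,1),round(a,1),q.round(2).tolist()))
    print(k,azd,L)
E
python3 a.py
```

```text
[506.4 379.4  46.6 222.5  76.5 318. ] 0.17932976463401928
[[0.0, 0.0, 1.57], [-0.0, -0.0, 1.57], [0.0, -0.0, 1.57], [0.0, 0.0, 1.57], [-0.0, 0.0, 1.57], [0.0, 0.0, 1.57], [-0.0, -0.0, 1.57]]
0 -90 [(np.float64(43.6), np.float64(17.3), [-0.55, 0.45, 2.04, -1.0, 0.71, 0.32]), (np.float64(30.5), np.float64(12.5), [-0.55, 0.29, 2.08, -1.0, 0.73, 0.24])]
0 -80 [(np.float64(50.2), np.float64(19.1), [-0.68, 0.35, 2.13, -1.0, 0.47, 0.04]), (np.float64(35.5), np.float64(13.7), [-0.68, 0.19, 2.17, -1.0, 0.5, -0.01])]
0 -70 [(np.float64(55.3), np.float64(19.0), [-0.79, 0.29, 2.2, -1.0, 0.28, -0.21]), (np.float64(38.1), np.float64(12.9), [-0.8, 0.13, 2.25, -1.0, 0.28, -0.25])]
0 -60 [(np.float64(61.5), np.float64(19.5), [-0.76, 0.28, 2.2, -1.0, 0.28, -0.32]), (np.float64(43.5), np.float64(13.2), [-0.77, 0.12, 2.25, -1.0, 0.28, -0.36])]
0 -50 [(np.float64(67.5), np.float64(21.6), [-0.74, 0.27, 2.2, -1.0, 0.28, -0.44]), (np.float64(50.4), np.float64(15.8), [-0.74, 0.12, 2.25, -1.0, 0.28, -0.46])]
0 -40 [(np.float64(73.2), np.float64(24.8), [-0.71, 0.27, 2.21, -1.0, 0.28, -0.55]), (np.float64(58.1)
[... 1291 characters left out ...]
np.float64(9.6), [-0.29, 0.48, 1.84, -1.0, 0.83, 0.28])]
2 -70 [(np.float64(35.3), np.float64(16.0), [-0.36, 0.54, 1.88, -1.0, 0.62, 0.14]), (np.float64(25.0), np.float64(11.6), [-0.35, 0.4, 1.91, -1.0, 0.64, 0.09])]
2 -60 [(np.float64(39.8), np.float64(17.1), [-0.46, 0.47, 1.97, -1.0, 0.39, -0.09]), (np.float64(28.3), np.float64(12.2), [-0.45, 0.34, 2.0, -1.0, 0.42, -0.12])]
2 -50 [(np.float64(43.9), np.float64(16.9), [-0.5, 0.45, 2.01, -1.0, 0.28, -0.27]), (np.float64(30.5), np.float64(11.6), [-0.51, 0.31, 2.05, -1.0, 0.28, -0.3])]
2 -40 [(np.float64(49.5), np.float64(18.4), [-0.48, 0.44, 2.0, -1.0, 0.28, -0.39]), (np.float64(36.1), np.float64(13.1), [-0.49, 0.3, 2.04, -1.0, 0.28, -0.41])]
```

```bash
cat > a.py <<'E'
from kin import *
seeds=[[-.5,.5,1.8,q4,q5,q6] for q4 in (-.5,1,2.2) for q5 in (.6,1.6) for q6 in (-1.5,1.5)]
for k in range(3):
  for azd in range(-180,180,20):
    az=np.radians(azd);P=placeR(az);h=placeg(PEGS[k],az); L=[]
    for s in seeds:
        q,e,a=ik(tcp(h,P),P,s)
        if e<1 and a<.5:
            q2,e,a=ik(tcp(h+[0,0,75],P),P,q)
            if e<1 and a<.5: L.append((round(min(margin(q),margin(q2)),2),q.round(2).tolist()))
    if L: print(k,azd,max(L))
E
time python3 a.py
```

```text
0 -180 (np.float64(0.52), [-0.64, 0.88, 1.42, -0.48, 1.6, 1.11])
0 -160 (np.float64(0.35), [-0.55, 0.82, 1.58, -0.65, 1.42, 1.01])
0 -140 (np.float64(0.15), [-0.47, 0.75, 1.77, -0.85, 1.21, 0.96])
0 -60 (np.float64(0.13), [-0.85, 0.63, 2.57, 3.33, 0.93, 1.59])
0 -40 (np.float64(0.08), [-1.21, 0.64, 2.62, 2.67, 0.98, 1.5])
0 -20 (np.float64(0.2), [-1.45, 0.61, 2.5, 2.02, 0.86, 1.6])
0 0 (np.float64(0.39), [-1.52, 0.61, 2.31, 1.44, 0.88, 1.85])
0 20 (np.float64(0.6), [-1.5, 0.65, 2.1, 1.03, 1.03, 2.01])
0 40 (np.float64(0.82), [-1.42, 0.72, 1.88, 0.77, 1.22, 2.06])
0 60 (np.float64(1.0), [-1.33, 0.79, 1.68, 0.57, 1.42, 2.03])
0 80 (np.float64(0.94), [-1.22, 0.85, 1.5, 0.4, 1.59, 1.94])
0 100 (np.float64(0.81), [-1.1, 0.91, 1.36, 0.23, 1.72, 1.8])
0 120 (np.float64(0.74), [-0.98, 0.94, 1.28, 0.05, 1.8, 1.62])
0 140 (np.float64(0.74), [-0.86, 0.95, 1.26, -0.13, 1.8, 1.43])
0 160 (np.float64(0.68), [-0.75, 0.93, 1.31, -0.31, 1.73, 1.26])
1 -180 (np.float64(0.58), [-0.54, 0.96, 1.22, -0.41, 1.74, 1.13])
1 -160 (np.float64(0.42), [-0.45, 0.9, 1.37, -0.58, 1.57, 0.99])
1 -140 (np.float64(0.2
[... 1161 characters left out ...]
1, 2.33, 3.27, 0.68, 1.54])
2 -20 (np.float64(0.23), [-0.85, 0.61, 2.34, 2.54, 0.71, 1.71])
2 0 (np.float64(0.43), [-1.02, 0.62, 2.23, 1.87, 0.75, 1.93])
2 20 (np.float64(0.62), [-1.09, 0.67, 2.04, 1.34, 0.9, 2.13])
2 40 (np.float64(0.74), [-1.08, 0.74, 1.82, 0.99, 1.11, 2.22])
2 60 (np.float64(0.79), [-1.03, 0.82, 1.58, 0.76, 1.35, 2.22])
2 80 (np.float64(0.89), [-0.95, 0.91, 1.35, 0.58, 1.58, 2.15])
2 100 (np.float64(0.76), [-0.86, 0.99, 1.14, 0.41, 1.79, 2.03])
2 120 (np.float64(0.6), [-0.76, 1.06, 0.97, 0.23, 1.95, 1.85])
2 140 (np.float64(0.51), [-0.66, 1.1, 0.88, 0.03, 2.03, 1.61])
2 160 (np.float64(0.53), [-0.55, 1.11, 0.87, -0.17, 2.02, 1.36])
real	0m6.884s
user	0m7.449s
sys	0m0.048s
```

```bash
python3 - <<'E'
from h import *
for n,uv in (("bottomcorner475,187",(475,187)),("left389,152",(389,155)),("right548,140",(548,140))):
    print(n,atz("side",np.array(uv)/1.5625,0).round(0))
E
python3 - <<'E'
import sys
sys.path.insert(0,'.')
from kin import *
# az=110 for 3 pegs, plus transit from current
for k in range(3):
    az=np.radians(109.6);P=placeR(az);h=placeg(PEGS[k],az)
    for dz in(0,75,110):
        q,e,a=ik(tcp(h+[0,0,dz],P),P,[-1,.9,1.4,.2,1.7,1.8]);print(k,dz,q.round(2),round(e,2),round(a,2))
E
```

```text
bottomcorner475,187 [ 461. -628.    0.]
left389,152 [ 720. -767.    0.]
right548,140 [ 268. -951.    0.]
0 0 [-1.04  0.92  1.31  0.14  1.77  1.72] 0.0 0.0
0 75 [-1.04  0.82  1.29  0.15  1.89  1.74] 0.0 0.0
0 110 [-1.04  0.78  1.26  0.15  1.96  1.75] 0.0 0.0
1 0 [-0.92  0.97  1.21  0.24  1.81  1.83] 0.0 0.0
1 75 [-0.92  0.87  1.18  0.25  1.93  1.86] 0.0 0.0
1 110 [-0.92  0.83  1.15  0.25  1.99  1.88] 0.0 0.0
2 0 [-0.81  1.03  1.05  0.33  1.87  1.95] 0.0 0.0
2 75 [-0.81  0.94  1.02  0.34  1.98  1.99] 0.0 0.0
2 110 [-0.81  0.91  1.    0.35  2.04  2.01] 0.0 0.0
```

View pics/top0.png

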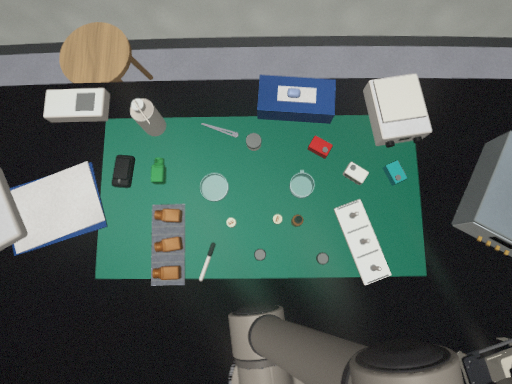

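The top view shows the table clear on the -y side of the rack, with the instrument's near corner at about (462,225) px, which is around (461,-628) mm. I'll place with the gripper on that side.

```bash
cat >> kin.py <<'E'
def check(wps,q0=None):
    """follow straight legs by IK from current joints; worst error and margin"""
    o=get_obs(); q=np.array(o["joint_positions"] if q0 is None else q0); p,O=fk(K,q); O=O*TO
    for w in wps:
        rv=(O.inv()*w[1]).as_rotvec(); E=[];M=[];J=0
        for t in np.linspace(0,1,13)[1:]:
            qn,e,a=ik(p+(np.array(w[0])-p)*t,O*R.from_rotvec(rv*t),q); J=max(J,np.abs(qn-q).max()); q=qn; E.append(e+a); M.append(margin(q))
        print("chk err %.1f margin %.2f jump %.2f turn %.0f"%(max(E),min(M),J,np.degrees(np.linalg.norm(rv))),q.round(2)); p=np.array(w[0]);O=w[1]
    return q
def PL(g,azd): P=placeR(np.radians(azd)); return (tcp(g,P),P)
E
cat > a.py <<'E'
from kin import *
h=placeg(PEGS[2],np.radians(110))
W=[PL([370,-60,200],-100),PL([410,-80,200],-150),PL([450,-150,195],-200),PL(h+[0,0,80],-250)]
check(W+[PL(h,110)]); plan(*W[:-1],W[-1]+(2,))
E
python3 a.py
```

```text
chk err 0.0 margin 0.02 jump 0.03 turn 9 [ 0.21  0.4   1.95 -0.82  1.33  0.82]
chk err 0.0 margin 0.21 jump 0.04 turn 50 [-0.07  0.64  1.47 -0.45  1.78  1.06]
chk err 0.0 margin 0.57 jump 0.04 turn 50 [-0.44  0.81  1.15 -0.08  2.05  1.48]
chk err 0.0 margin 0.59 jump 0.04 turn 50 [-0.81  0.94  1.02  0.34  1.99  1.99]
chk err 0.0 margin 0.68 jump 0.01 turn 0 [-0.81  1.03  1.05  0.33  1.87  1.94]
off [0.784, 0.227, -0.593] rot [0.0149, -0.0083, 0.0174] rows 3
off [-0.04, 0.265, 0.049] rot [0.1064, 0.0, 0.0892] rows 5
off [0.057, 0.579, -0.004] rot [0.1064, 0.0, 0.0893] rows 5
off [0.766, 0.745, -0.252] rot [0.1064, 0.0, 0.0893] rows 7
```

Call:
send_rows(
  offset=[
    [0.784, 0.227, -0.593],
    [0.784, 0.227, -0.593],
    [0.784, 0.227, -0.593],
    [0.784, 0.227, -0.593],
  ],
  delta_rot=[
    [0.0149, -0.0083, 0.0174],
    [0.0149, -0.0083, 0.0174],
    [0.0149, -0.0083, 0.0174],
    [0.0149, -0.0083, 0.0174],
  ],
)

```text
time: 10.4
tool_pos: [366.8, -71.9, 185.9]
tcp_rot: [-3.133, 0.874, 1.409]
contact_force: [0.0, -0.2, -0.3]
grip_width: 39.8
finger_force: 30.0
```

Run:
```python
from kin import *
w=PL([370,-60,200],-100); print(w[0])
h=placeg(PEGS[2],np.radians(110))
W=[w,PL([410,-80,200],-150),PL([450,-150,195],-200),PL(h+[0,0,80],-250)]
plan(*W[:-1],W[-1]+(2,))
```

```text
[367.47257779 -74.33372363 187.78703542]
off [-0.025, 0.009, 0.005] rot [0.0002, 0.0003, 0.0013] rows 1
off [-0.04, 0.264, 0.048] rot [0.1064, -0.0001, 0.0893] rows 5
off [0.058, 0.579, -0.004] rot [0.1064, 0.0, 0.0892] rows 5
off [0.766, 0.745, -0.252] rot [0.1064, 0.0, 0.0893] rows 7
```

Commanded poses track the measured ones, so I'll continue.

Call:
send_rows(
  offset=[
    [-0.04, 0.264, 0.048],
    [-0.04, 0.264, 0.048],
    [-0.04, 0.264, 0.048],
    [-0.04, 0.264, 0.048],
    [-0.04, 0.264, 0.048],
  ],
  delta_rot=[
    [0.1064, 0, 0.0893],
    [0.1064, 0, 0.0893],
    [0.1064, 0, 0.0893],
    [0.1064, 0, 0.0893],
    [0.1064, 0, 0.0893],
  ],
)

```text
time: 11.02
tool_pos: [396.8, -86.2, 186.0]
tcp_rot: [-3.139, 0.877, 0.523]
contact_force: [-0.2, 0.4, -1.7]
grip_width: 39.7
finger_force: 30.0
```

Call:
send_rows(
  offset=[
    [0.058, 0.579, -0.004],
    [0.058, 0.579, -0.004],
    [0.058, 0.579, -0.004],
    [0.058, 0.579, -0.004],
    [0.058, 0.579, -0.004],
  ],
  delta_rot=[
    [0.1064, 0, 0.0893],
    [0.1064, 0, 0.0893],
    [0.1064, 0, 0.0893],
    [0.1064, 0, 0.0893],
    [0.1064, 0, 0.0893],
  ],
)

```text
time: 11.65
tool_pos: [435.5, -144.1, 180.8]
tcp_rot: [3.137, 0.877, -0.357]
contact_force: [-0.1, 0.2, -1.0]
grip_width: 39.6
finger_force: 30.0
```

Call:
send_rows(
  offset=[
    [0.766, 0.745, -0.252],
    [0.766, 0.745, -0.252],
    [0.766, 0.745, -0.252],
    [0.766, 0.745, -0.252],
    [0.766, 0.745, -0.252],
    [0.766, 0.745, -0.252],
    [0.766, 0.745, -0.252],
  ],
  delta_rot=[
    [0.1064, 0, 0.0893],
    [0.1064, 0, 0.0893],
    [0.1064, 0, 0.0893],
    [0.1064, 0, 0.0893],
    [0.1064, 0, 0.0893],
    [0.1064, 0, 0.0893],
    [0.1064, 0, 0.0893],
  ],
)

```text
time: 12.52
tool_pos: [483.1, -254.5, 129.8]
tcp_rot: [3.134, 0.873, -1.221]
contact_force: [-0.4, -0.1, -0.5]
grip_width: 39.8
finger_force: 30.0
```

Run:
```python
from kin import *
h=placeg(PEGS[2],np.radians(110)); w=PL(h+[0,0,80],110); o=get_obs()
print(w[0],o["tool_pos"],np.degrees((R.from_euler("xyz",o["tcp_rot"]).inv()*w[1]).magnitude()))
im=optics.capture("side"); cv2.imwrite("pics/s2.png",cv2.resize(im[80:240,200:400,::-1],None,fx=3,fy=3))
plan(w+(2,),PL(h+[0,0,20],110)+(2,),PL(h,110))
```

```text
[ 483.03205074 -257.22138321  131.78703542] [ 483.14194224 -254.48070711  129.78291618] 0.46327244436368137
off [0.001, 0.013, -0.03] rot [0.0014, 0.0, 0.0001] rows 3
off [0.383, 0.0, 0.322] rot [0.0, 0.0, 0.0] rows 4
off [0.128, 0.0, 0.107] rot [0.0, 0.0, 0.0] rows 1
```

View pics/s2.png

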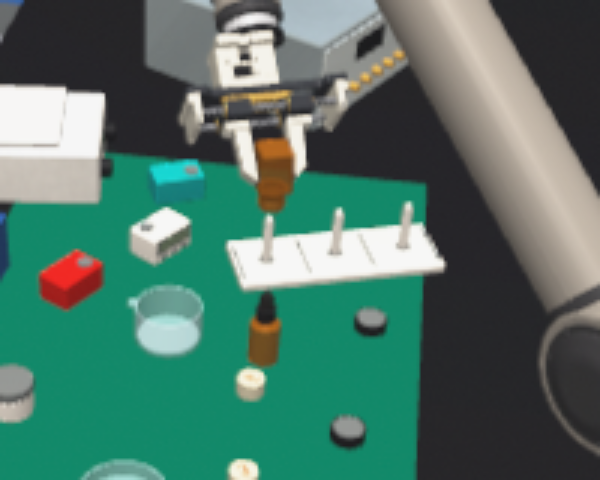

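The side crop shows the bottle upright, mouth down, directly above the far peg (neck at 270,205 and peg tip at 268,217). I'll lower it.

Call:
send_rows(
  offset=[
    [0.001, 0.013, -0.03],
    [0.19, 0.013, 0.13],
    [0.384, 0.013, 0.292],
    [0.384, 0.013, 0.292],
    [0.384, 0.013, 0.292],
  ],
  delta_rot=[
    [0.0014, 0, 0],
    [0.0014, 0, 0],
    [0.0014, 0, 0],
    [0.0014, 0, 0],
    [0.0014, 0, 0],
  ],
)

```text
time: 13.2
tool_pos: [483.1, -257.5, 72.4]
tcp_rot: [-3.14, 0.873, -1.222]
contact_force: [-1.3, -0.9, -0.6]
grip_width: 40.2
finger_force: 30.0
```

Call:
send_rows(
  offset=[
    [0.055, 0, 0.046],
    [0.108, 0, 0.09],
    [0.108, 0, 0.09],
    [0.108, 0, 0.09],
  ],
  delta_rot=[
    [0, 0, 0],
    [0, 0, 0],
    [0, 0, 0],
    [0, 0, 0],
  ],
)

```text
time: 13.7
tool_pos: [482.7, -257.5, 54.7]
tcp_rot: [-3.141, 0.874, -1.223]
contact_force: [0.2, -0.1, -0.7]
grip_width: 40.0
finger_force: 30.0
```

Run:
```python
from kin import *
h=placeg(PEGS[2],np.radians(110)); w=PL(h,110); o=get_obs()
print(w[0],o["tool_pos"],o["contact_force"])
plan(w)
```

```text
[ 483.03205074 -257.22138321   51.78703542] [ 482.66392929 -257.49418764   54.68809147] [ 0.21965227 -0.06132004 -0.72666216]
off [0.018, -0.004, 0.016] rot [-0.0003, 0.0001, -0.0002] rows 1
```

Call:
send_rows(
  offset=[
    [0.0128, 0, 0.0107],
    [0.0128, 0, 0.0107],
  ],
  delta_rot=[
    [0, 0, 0],
    [0, 0, 0],
  ],
)

```text
time: 13.95
tool_pos: [482.6, -257.5, 52.6]
tcp_rot: [-3.141, 0.874, -1.223]
contact_force: [0.5, -0.3, -0.8]
grip_width: 39.9
finger_force: 30.0
```

Call:
send_rows(
  offset=[
    [0.0064, 0, 0.0054],
    [0.0064, 0, 0.0054],
  ],
  delta_rot=[
    [0, 0, 0],
    [0, 0, 0],
  ],
)

```text
time: 14.2
tool_pos: [482.7, -257.5, 52.0]
tcp_rot: [-3.14, 0.874, -1.223]
contact_force: [0.2, -0.3, 1.4]
grip_width: 39.9
finger_force: 30.0
```

Call:
send_rows(
  offset=[
    [0.0045, 0, 0.0038],
    [0.0045, 0, 0.0038],
  ],
  delta_rot=[
    [0, 0, 0],
    [0, 0, 0],
  ],
)

```text
time: 14.45
tool_pos: [482.7, -257.5, 51.9]
tcp_rot: [-3.14, 0.874, -1.222]
contact_force: [-0.1, -0.8, 5.8]
grip_width: 40.4
finger_force: 30.0
```

Call:
send_rows(
  offset=[
    [0.0045, 0, 0.0038],
    [0.0045, 0, 0.0038],
  ],
  delta_rot=[
    [0, 0, 0],
    [0, 0, 0],
  ],
)

```text
time: 14.7
tool_pos: [482.7, -257.5, 51.9]
tcp_rot: [-3.14, 0.874, -1.222]
contact_force: [-1.1, -2.0, 9.2]
grip_width: 39.7
finger_force: 30.0
```

Call:
send_rows(
  offset=[
    [0, 0, 0],
    [0, 0, 0],
    [0, 0, 0],
  ],
  delta_rot=[
    [0, 0, 0],
    [0, 0, 0],
    [0, 0, 0],
  ],
  grip=0.61,
)

```text
time: 15.08
tool_pos: [482.6, -257.3, 49.8]
tcp_rot: [-3.141, 0.874, -1.224]
contact_force: [-0.2, 0.8, -0.9]
grip_width: 55.6
finger_force: 0.0
```

Call:
send_rows(
  offset=[
    [0, 0, -0.3],
    [0, 0, -0.75],
    [0, 0, -0.75],
    [0, 0, -0.75],
  ],
  delta_rot=[
    [0, 0, 0],
    [0, 0, 0],
    [0, 0, 0],
    [0, 0, 0],
  ],
)

```text
time: 15.58
tool_pos: [505.7, -321.6, 106.9]
tcp_rot: [3.141, 0.875, -1.224]
contact_force: [0.3, 1.0, -0.9]
grip_width: 55.9
finger_force: 0.0
```

```bash
cat > a.py <<'E'
from kin import *
im=optics.capture("side"); cv2.imwrite("pics/s3.png",cv2.resize(im[80:240,200:400,::-1],None,fx=3,fy=3))
i=1
Q=pickR(BOTS[i][2]); t=tcp(pickg(i),Q)
D0=down(-1.2)
W=[([480,-290,250],D0),([430,-60,260],down(.0)),([400,150,230],down(1.2)),(t-Q.apply([0,0,130]),Q),(t,Q)]
check(W); plan(*W)
E
python3 a.py
```

```text
chk err 0.0 margin 0.61 jump 0.07 turn 50 [-0.68  0.39  1.38 -0.    1.37  2.09]
chk err 0.0 margin 0.92 jump 0.08 turn 69 [-0.32  0.15  1.69 -0.    1.3   1.26]
chk err 0.0 margin 0.90 jump 0.06 turn 69 [ 0.18  0.16  1.76 -0.    1.22  0.55]
chk err 0.0 margin 0.74 jump 0.12 turn 50 [-0.14  0.47  1.96  0.76  1.1  -0.8 ]
chk err 0.0 margin 0.58 jump 0.03 turn 0 [ 0.05  0.67  2.02  1.01  0.86 -0.96]
off [-0.56, 0.056, -0.26] rot [-0.0008, 0.0698, -0.0018] rows 3
off [-0.397, 0.053, -0.474] rot [-0.0007, 0.0697, -0.0017] rows 3
off [-0.646, -0.102, -0.028] rot [0.0, 0.0, -0.0637] rows 3
off [-0.555, -0.345, -0.027] rot [0.0, 0.0, -0.0636] rows 3
off [-0.377, -0.535, -0.028] rot [0.0, 0.0, -0.0637] rows 3
off [-0.125, -0.875, 0.125] rot [0.0, 0.0, -0.0955] rows 4
off [0.39, -0.792, 0.125] rot [0.0, 0.0, -0.0955] rows 4
off [0.277, -0.042, 0.488] rot [0.0149, 0.0542, -0.0409] rows 3
off [0.095, 0.057, 0.551] rot [0.0149, 0.0542, -0.041] rows 3
off [0.0, 0.0, 0.542] rot [0.0, 0.0, 0.0] rows 2
off [0.0, -0.001, 0.541] rot [0.0, 0.0, 0.0] rows 2
```

View pics/s3.png

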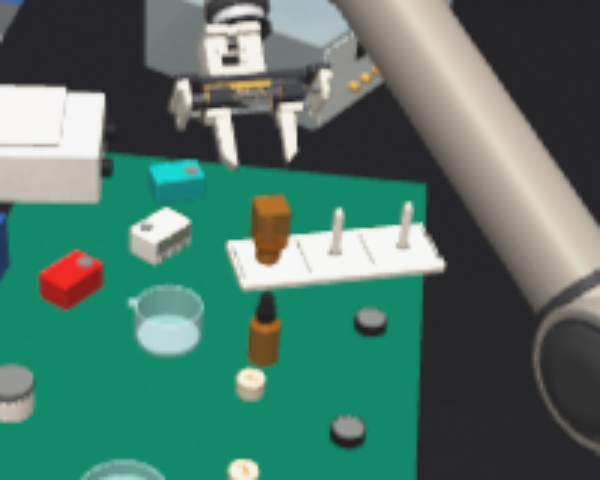

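The bottle stands mouth down on the far peg. Next is the second bottle.

Call:
send_rows(
  offset=[
    [-0.56, 0.056, -0.26],
    [-0.56, 0.056, -0.26],
    [-0.56, 0.056, -0.26],
  ],
  delta_rot=[
    [-0.0008, 0.07, -0.0018],
    [-0.0008, 0.07, -0.0018],
    [-0.0008, 0.07, -0.0018],
  ],
)

```text
time: 16.0
tool_pos: [493.3, -304.6, 180.7]
tcp_rot: [-3.137, 0.43, -1.207]
contact_force: [0.2, 0.5, 1.1]
grip_width: 56.1
finger_force: 0.0
```

Call:
send_rows(
  offset=[
    [-0.397, 0.053, -0.474],
    [-0.397, 0.053, -0.474],
    [-0.397, 0.053, -0.474],
  ],
  delta_rot=[
    [-0.0007, 0.07, -0.0017],
    [-0.0007, 0.07, -0.0017],
    [-0.0007, 0.07, -0.0017],
  ],
)

```text
time: 16.38
tool_pos: [479.7, -288.2, 252.5]
tcp_rot: [-3.139, -0.011, -1.197]
contact_force: [-0.5, -0.2, -0.6]
grip_width: 56.2
finger_force: 0.0
```

Call:
send_rows(
  offset=[
    [-0.646, -0.102, -0.028],
    [-0.646, -0.102, -0.028],
    [-0.646, -0.102, -0.028],
  ],
  delta_rot=[
    [0, 0, -0.0637],
    [0, 0, -0.0637],
    [0, 0, -0.0637],
  ],
)

```text
time: 16.75
tool_pos: [462.7, -212.0, 253.4]
tcp_rot: [3.14, -0.004, -0.798]
contact_force: [1.5, -0.8, -0.4]
grip_width: 55.9
finger_force: 0.0
```

Call:
send_rows(
  offset=[
    [-0.555, -0.345, -0.027],
    [-0.555, -0.345, -0.027],
    [-0.555, -0.345, -0.027],
  ],
  delta_rot=[
    [0, 0, -0.0636],
    [0, 0, -0.0636],
    [0, 0, -0.0636],
  ],
)

```text
time: 17.12
tool_pos: [446.7, -137.1, 256.4]
tcp_rot: [3.138, -0.004, -0.402]
contact_force: [0.4, -0.6, -0.3]
grip_width: 55.9
finger_force: 0.0
```

Call:
send_rows(
  offset=[
    [-0.377, -0.535, -0.028],
    [-0.377, -0.535, -0.028],
    [-0.377, -0.535, -0.028],
  ],
  delta_rot=[
    [0, 0, -0.0637],
    [0, 0, -0.0637],
    [0, 0, -0.0637],
  ],
)

```text
time: 17.5
tool_pos: [430.6, -61.0, 259.5]
tcp_rot: [3.136, -0.003, -0.004]
contact_force: [-0.5, -0.4, 0.1]
grip_width: 56.0
finger_force: 0.0
```

Call:
send_rows(
  offset=[
    [-0.125, -0.875, 0.125],
    [-0.125, -0.875, 0.125],
    [-0.125, -0.875, 0.125],
    [-0.125, -0.875, 0.125],
  ],
  delta_rot=[
    [0, 0, -0.0955],
    [0, 0, -0.0955],
    [0, 0, -0.0955],
    [0, 0, -0.0955],
  ],
)

```text
time: 18.0
tool_pos: [416.3, 43.3, 243.7]
tcp_rot: [3.135, 0.001, 0.596]
contact_force: [-0.2, 0.5, 0.6]
grip_width: 56.3
finger_force: 0.0
```

Call:
send_rows(
  offset=[
    [0.39, -0.792, 0.125],
    [0.39, -0.792, 0.125],
    [0.39, -0.792, 0.125],
    [0.39, -0.792, 0.125],
    [0.39, -0.792, 0.125],
  ],
  delta_rot=[
    [0, 0, -0.0955],
    [0, 0, -0.0955],
    [0, 0, -0.0955],
    [0, 0, -0.0955],
    [0, 0, -0.0955],
  ],
)

```text
time: 18.62
tool_pos: [401.5, 148.1, 228.1]
tcp_rot: [3.137, 0.004, 1.193]
contact_force: [0.5, -0.2, 0.4]
grip_width: 56.0
finger_force: 0.0
```

```bash
cat > a.py <<'E'
from kin import *
i=1
Q=pickR(BOTS[i][2]); t=tcp(pickg(i),Q); print(t,get_obs()["tool_pos"].round(1))
plan((t-Q.apply([0,0,130]),Q,2),(t,Q,2))
E
python3 a.py
```

```text
[400.95526333 297.86018148  13.44515558] [401.5 148.1 228.1]
off [0.567, -0.109, 0.956] rot [0.0308, 0.1092, -0.0828] rows 7
off [0.0, 0.0, 0.542] rot [0.0, 0.0, 0.0] rows 2
off [0.0, 0.0, 0.541] rot [0.0, 0.0, 0.0] rows 4
```

Call:
send_rows(
  offset=[
    [0.567, -0.109, 0.956],
    [0.567, -0.109, 0.956],
    [0.567, -0.109, 0.956],
    [0.567, -0.109, 0.956],
    [0.567, -0.109, 0.956],
    [0.567, -0.109, 0.956],
    [0.567, -0.109, 0.956],
  ],
  delta_rot=[
    [0.0308, 0.1092, -0.0828],
    [0.0308, 0.1092, -0.0828],
    [0.0308, 0.1092, -0.0828],
    [0.0308, 0.1092, -0.0828],
    [0.0308, 0.1092, -0.0828],
    [0.0308, 0.1092, -0.0828],
    [0.0308, 0.1092, -0.0828],
  ],
)

```text
time: 19.5
tool_pos: [413.7, 215.9, 113.0]
tcp_rot: [-3.138, -0.697, 1.737]
contact_force: [0.0, 0.4, -0.0]
grip_width: 56.2
finger_force: 0.0
```

Call:
send_rows(
  offset=[
    [0, 0, 0.542],
    [0, 0, 0.542],
  ],
  delta_rot=[
    [0, 0, 0],
    [0, 0, 0],
  ],
)

```text
time: 19.75
tool_pos: [403.4, 259.6, 62.2]
tcp_rot: [-3.134, -0.698, 1.74]
contact_force: [-0.3, 0.6, -0.0]
grip_width: 56.3
finger_force: 0.0
```

Call:
send_rows(
  offset=[
    [0, 0, 0.3],
    [0, 0, 0.541],
    [0, 0, 0.541],
    [0, 0, 0.541],
  ],
  delta_rot=[
    [0, 0, 0],
    [0, 0, 0],
    [0, 0, 0],
    [0, 0, 0],
  ],
)

```text
time: 20.25
tool_pos: [399.7, 298.8, 15.1]
tcp_rot: [3.139, -0.698, 1.745]
contact_force: [0.0, -0.7, -0.0]
grip_width: 56.3
finger_force: 0.0
```

Call:
send_rows(
  offset=[
    [0, 0, 0],
    [0, 0, 0],
    [0, 0, 0],
    [0, 0, 0],
  ],
  delta_rot=[
    [0, 0, 0],
    [0, 0, 0],
    [0, 0, 0],
    [0, 0, 0],
  ],
  grip=0.2,
)

```text
time: 20.75
tool_pos: [399.9, 298.6, 14.7]
tcp_rot: [3.139, -0.699, 1.744]
contact_force: [0.2, -4.0, 7.7]
grip_width: 39.8
finger_force: 30.0
```

```bash
cat > carry.py <<'E'
import sys
from kin import *
i,k,az=int(sys.argv[1]),int(sys.argv[2]),float(sys.argv[3])
o=get_obs(); Q=pickR(BOTS[i][2]); print(o["tool_pos"].round(1),tcp(pickg(i),Q).round(1),o["grip_width"],o["contact_force"].round(1))
x=o["tool_pos"][0]; h=placeg(PEGS[k],np.radians(az)); y0=h[1]+70 if k<2 else -150
W=[(o["tool_pos"]+[0,0,140],Q),PL([x,150,200],-90),PL([380,-20,200],-100),PL([420,-80,200],-150),PL([(h[0]+420)/2,-150,195],-200),PL(h+[0,0,80],az)]
check(W+[PL(h,az)]); plan(*W[:-1],W[-1]+(2,))
E
python3 carry.py 1 1 105
```

```text
[399.9 298.6  14.7] [401.  297.9  13.4] 39.825060500812576 [ 0.2 -4.   7.7]
chk err 0.0 margin 0.59 jump 0.03 turn 0 [ 0.05  0.39  1.93  0.81  1.08 -0.61]
chk err 0.0 margin 0.33 jump 0.17 turn 90 [ 0.62  0.55  1.65 -0.67  1.55  0.85]
chk err 0.0 margin 0.23 jump 0.03 turn 10 [ 0.29  0.43  1.88 -0.77  1.39  0.84]
chk err 0.0 margin 0.26 jump 0.04 turn 50 [-0.07  0.66  1.44 -0.45  1.8   1.05]
chk err 0.0 margin 0.57 jump 0.04 turn 50 [-0.46  0.75  1.28 -0.1   1.99  1.46]
chk err 0.0 margin 0.67 jump 0.04 turn 55 [-0.95  0.85  1.2   0.29  1.91  1.91]
chk err 0.0 margin 0.76 jump 0.01 turn 0 [-0.95  0.96  1.24  0.28  1.78  1.87]
off [0.75, 0.002, -0.893] rot [-0.0004, -0.0001, 0.0009] rows 3
off [-0.425, -0.112, -0.537] rot [0.0013, -0.1247, 0.0146] rows 5
off [-0.686, -0.061, -0.077] rot [0.0013, -0.1247, 0.0146] rows 5
off [-0.455, -0.093, 0.542] rot [0.0106, 0.0, 0.0089] rows 2
off [-0.458, -0.032, 0.547] rot [0.0106, 0.0, 0.009] rows 2
off [-0.251, 0.323, 0.299] rot [0.1064, 0.0, 0.0892] rows 5
off [-0.157, 0.386, 0.252] rot [0.1064, 0.0, 0.0893] rows 5
off [0.3, 0.544, -0.027] rot [0.0585, 0.0, 0.0491] rows 3
off [0.447, 0.384, -0.202] rot [0.0586, 0.0, 0.0491] rows 5
```

Call:
send_rows(
  offset=[
    [0.25, 0, -0.3],
    [0.75, 0, -0.893],
    [0.75, 0, -0.893],
    [0.75, 0, -0.893],
  ],
  delta_rot=[
    [0, 0, 0],
    [0, 0, 0],
    [0, 0, 0],
    [0, 0, 0],
  ],
)

```text
time: 21.25
tool_pos: [399.9, 298.8, 155.7]
tcp_rot: [3.135, -0.698, 1.748]
contact_force: [-0.4, -0.5, -2.7]
grip_width: 39.6
finger_force: 30.0
```

Call:
send_rows(
  offset=[
    [-0.425, -0.112, -0.537],
    [-0.425, -0.112, -0.537],
    [-0.425, -0.112, -0.537],
    [-0.425, -0.112, -0.537],
    [-0.425, -0.112, -0.537],
  ],
  delta_rot=[
    [0.0013, -0.1247, 0.0146],
    [0.0013, -0.1247, 0.0146],
    [0.0013, -0.1247, 0.0146],
    [0.0013, -0.1247, 0.0146],
    [0.0013, -0.1247, 0.0146],
  ],
)

```text
time: 21.88
tool_pos: [398.6, 218.7, 169.0]
tcp_rot: [-3.105, 0.09, 1.668]
contact_force: [-0.1, -0.5, -2.5]
grip_width: 39.8
finger_force: 30.0
```

Call:
send_rows(
  offset=[
    [-0.686, -0.061, -0.077],
    [-0.686, -0.061, -0.077],
    [-0.686, -0.061, -0.077],
    [-0.686, -0.061, -0.077],
    [-0.686, -0.061, -0.077],
  ],
  delta_rot=[
    [0.0013, -0.1247, 0.0146],
    [0.0013, -0.1247, 0.0146],
    [0.0013, -0.1247, 0.0146],
    [0.0013, -0.1247, 0.0146],
    [0.0013, -0.1247, 0.0146],
  ],
)

```text
time: 22.5
tool_pos: [399.0, 136.5, 183.9]
tcp_rot: [-3.131, 0.876, 1.589]
contact_force: [-0.4, 0.6, -2.3]
grip_width: 39.8
finger_force: 30.0
```

Call:
send_rows(
  offset=[
    [-0.455, -0.093, 0.542],
    [-0.455, -0.093, 0.542],
  ],
  delta_rot=[
    [0.0106, 0, 0.0089],
    [0.0106, 0, 0.0089],
  ],
)

```text
time: 22.75
tool_pos: [388.6, 48.6, 186.1]
tcp_rot: [-3.136, 0.871, 1.493]
contact_force: [-0.5, -0.6, -0.1]
grip_width: 39.9
finger_force: 30.0
```

Call:
send_rows(
  offset=[
    [-0.458, -0.032, 0.547],
    [-0.458, -0.032, 0.547],
  ],
  delta_rot=[
    [0.0106, 0, 0.009],
    [0.0106, 0, 0.009],
  ],
)

```text
time: 23.0
tool_pos: [377.7, -36.9, 186.4]
tcp_rot: [-3.139, 0.87, 1.402]
contact_force: [0.4, 1.1, -0.8]
grip_width: 40.3
finger_force: 30.0
```

Call:
send_rows(
  offset=[
    [-0.251, 0.323, 0.299],
    [-0.251, 0.323, 0.299],
    [-0.251, 0.323, 0.299],
    [-0.251, 0.323, 0.299],
    [-0.251, 0.323, 0.299],
  ],
  delta_rot=[
    [0.1064, 0, 0.0892],
    [0.1064, 0, 0.0892],
    [0.1064, 0, 0.0892],
    [0.1064, 0, 0.0892],
    [0.1064, 0, 0.0892],
  ],
)

```text
time: 23.62
tool_pos: [409.3, -87.7, 186.2]
tcp_rot: [-3.137, 0.87, 0.529]
contact_force: [-0.0, 1.3, -1.8]
grip_width: 39.9
finger_force: 30.0
```

Call:
send_rows(
  offset=[
    [-0.157, 0.386, 0.252],
    [-0.157, 0.386, 0.252],
    [-0.157, 0.386, 0.252],
    [-0.157, 0.386, 0.252],
    [-0.157, 0.386, 0.252],
  ],
  delta_rot=[
    [0.1064, 0, 0.0893],
    [0.1064, 0, 0.0893],
    [0.1064, 0, 0.0893],
    [0.1064, 0, 0.0893],
    [0.1064, 0, 0.0893],
  ],
)

```text
time: 24.25
tool_pos: [402.1, -145.8, 181.3]
tcp_rot: [-3.136, 0.871, -0.345]
contact_force: [-0.7, 0.3, -1.9]
grip_width: 40.1
finger_force: 30.0
```

Call:
send_rows(
  offset=[
    [0.3, 0.544, -0.027],
    [0.3, 0.544, -0.027],
    [0.3, 0.544, -0.027],
  ],
  delta_rot=[
    [0.0585, 0, 0.0491],
    [0.0585, 0, 0.0491],
    [0.0585, 0, 0.0491],
  ],
)

```text
time: 24.62
tool_pos: [403.7, -217.2, 155.2]
tcp_rot: [-3.137, 0.872, -0.827]
contact_force: [-0.1, 0.5, -0.6]
grip_width: 39.7
finger_force: 30.0
```

Call:
send_rows(
  offset=[
    [0.447, 0.384, -0.202],
    [0.447, 0.384, -0.202],
    [0.447, 0.384, -0.202],
    [0.447, 0.384, -0.202],
    [0.447, 0.384, -0.202],
  ],
  delta_rot=[
    [0.0586, 0, 0.0491],
    [0.0586, 0, 0.0491],
    [0.0586, 0, 0.0491],
    [0.0586, 0, 0.0491],
    [0.0586, 0, 0.0491],
  ],
)

```text
time: 25.25
tool_pos: [407.0, -284.9, 130.9]
tcp_rot: [-3.138, 0.872, -1.298]
contact_force: [-0.5, 0.5, -0.4]
grip_width: 39.9
finger_force: 30.0
```

```bash
cat > lower.py <<'E'
import sys
from kin import *
k,az=int(sys.argv[1]),float(sys.argv[2])
h=placeg(PEGS[k],np.radians(az)); h=h-1.0*np.array([np.cos(np.radians(az)),np.sin(np.radians(az)),0]); w=PL(h+[0,0,80],az); o=get_obs()
print(w[0],o["tool_pos"],np.degrees((R.from_euler("xyz",o["tcp_rot"]).inv()*w[1]).magnitude()),PL(h,az)[0])
plan(w+(2,),PL(h+[0,0,20],az)+(2,),PL(h+[0,0,2.5],az)+(2,))
E
python3 lower.py 1 105
```

```text
[ 403.98584334 -286.33665484  131.78703542] [ 407.02160118 -284.92523025  130.91753248] 0.5179718781579361 [ 403.98584334 -286.33665484   51.78703542]
off [-0.003, 0.028, -0.008] rot [0.0009, -0.0001, 0.0012] rows 3
off [0.383, -0.001, 0.321] rot [0.0, 0.0, 0.0] rows 3
off [0.112, 0.0, 0.094] rot [0.0, 0.0, 0.0] rows 3
```

Call:
send_rows(
  offset=[
    [-0.003, 0.028, -0.008],
    [-0.003, 0.028, -0.008],
    [-0.003, 0.028, -0.008],
  ],
  delta_rot=[
    [0.0009, 0, 0.0012],
    [0.0009, 0, 0.0012],
    [0.0009, 0, 0.0012],
  ],
)

```text
time: 25.62
tool_pos: [404.1, -286.0, 131.7]
tcp_rot: [3.139, 0.873, -1.312]
contact_force: [0.7, 0.0, -0.3]
grip_width: 40.3
finger_force: 30.0
```

Call:
send_rows(
  offset=[
    [0.19, 0, 0.16],
    [0.383, 0, 0.321],
    [0.383, 0, 0.321],
    [0.383, 0, 0.321],
  ],
  delta_rot=[
    [0, 0, 0],
    [0, 0, 0],
    [0, 0, 0],
    [0, 0, 0],
  ],
)

```text
time: 26.12
tool_pos: [404.1, -286.5, 72.6]
tcp_rot: [3.14, 0.872, -1.312]
contact_force: [-1.2, -0.6, -0.6]
grip_width: 39.9
finger_force: 30.0
```

Call:
send_rows(
  offset=[
    [0.055, 0, 0.046],
    [0.112, 0, 0.094],
    [0.112, 0, 0.094],
    [0.112, 0, 0.094],
  ],
  delta_rot=[
    [0, 0, 0],
    [0, 0, 0],
    [0, 0, 0],
    [0, 0, 0],
  ],
)

```text
time: 26.62
tool_pos: [403.7, -286.3, 54.2]
tcp_rot: [3.139, 0.873, -1.313]
contact_force: [-0.2, -0.8, -0.7]
grip_width: 39.8
finger_force: 30.0
```

Call:
send_rows(
  offset=[
    [0.0096, 0, 0.008],
    [0.0096, 0, 0.008],
  ],
  delta_rot=[
    [0, 0, 0],
    [0, 0, 0],
  ],
)

```text
time: 26.88
tool_pos: [403.7, -286.3, 52.7]
tcp_rot: [3.139, 0.873, -1.313]
contact_force: [0.9, 0.3, -0.2]
grip_width: 40.2
finger_force: 30.0
```

Call:
send_rows(
  offset=[
    [0.0064, 0, 0.0054],
    [0.0064, 0, 0.0054],
  ],
  delta_rot=[
    [0, 0, 0],
    [0, 0, 0],
  ],
)

```text
time: 27.12
tool_pos: [403.7, -286.3, 51.6]
tcp_rot: [3.139, 0.873, -1.313]
contact_force: [0.3, -0.1, -0.7]
grip_width: 39.9
finger_force: 30.0
```

Call:
send_rows(
  offset=[
    [0.0045, 0, 0.0038],
    [0.0045, 0, 0.0038],
  ],
  delta_rot=[
    [0, 0, 0],
    [0, 0, 0],
  ],
)

```text
time: 27.38
tool_pos: [403.7, -286.3, 50.9]
tcp_rot: [3.139, 0.873, -1.313]
contact_force: [-0.5, 0.5, -1.6]
grip_width: 39.7
finger_force: 30.0
```

Call:
send_rows(
  offset=[
    [0.0032, 0, 0.0027],
    [0.0032, 0, 0.0027],
  ],
  delta_rot=[
    [0, 0, 0],
    [0, 0, 0],
  ],
)

```text
time: 27.62
tool_pos: [403.7, -286.4, 50.8]
tcp_rot: [3.139, 0.873, -1.313]
contact_force: [0.3, -0.3, 2.3]
grip_width: 39.8
finger_force: 30.0
```

Call:
send_rows(
  offset=[
    [0.0032, 0, 0.0027],
    [0.0032, 0, 0.0027],
  ],
  delta_rot=[
    [0, 0, 0],
    [0, 0, 0],
  ],
)

```text
time: 27.88
tool_pos: [403.7, -286.3, 50.8]
tcp_rot: [3.14, 0.873, -1.313]
contact_force: [0.1, -0.8, 5.6]
grip_width: 39.9
finger_force: 30.0
```

Call:
send_rows(
  offset=[
    [0, 0, 0],
    [0, 0, 0],
    [0, 0, 0],
  ],
  delta_rot=[
    [0, 0, 0],
    [0, 0, 0],
    [0, 0, 0],
  ],
  grip=0.61,
)

```text
time: 28.25
tool_pos: [403.7, -286.3, 49.7]
tcp_rot: [3.139, 0.873, -1.313]
contact_force: [0.2, -0.7, 0.5]
grip_width: 55.8
finger_force: 0.0
```

Call:
send_rows(
  offset=[
    [0, 0, -0.3],
    [0, 0, -0.75],
    [0, 0, -0.75],
    [0, 0, -0.75],
  ],
  delta_rot=[
    [0, 0, 0],
    [0, 0, 0],
    [0, 0, 0],
    [0, 0, 0],
  ],
)

```text
time: 28.75
tool_pos: [421.1, -352.2, 106.9]
tcp_rot: [3.138, 0.875, -1.314]
contact_force: [-0.5, -0.1, -0.7]
grip_width: 56.3
finger_force: 0.0
```

```bash
cat > a.py <<'E'
from kin import *
i=2
Q=pickR(BOTS[i][2]); t=tcp(pickg(i),Q)
W=[([410,-310,250],down(-1.2)),([430,-60,260],down(.0)),([440,150,230],down(1.2)),(t-Q.apply([0,0,130]),Q),(t,Q)]
check(W); plan(*W[:-1],W[-1]+(2,))
E
python3 a.py
```

```text
chk err 0.0 margin 0.71 jump 0.06 turn 50 [-0.8   0.3   1.51 -0.    1.32  1.97]
chk err 0.0 margin 0.92 jump 0.07 turn 69 [-0.32  0.15  1.69 -0.    1.3   1.26]
chk err 0.0 margin 0.92 jump 0.06 turn 69 [ 0.16  0.23  1.67 -0.    1.24  0.53]
chk err 0.0 margin 0.71 jump 0.11 turn 44 [-0.13  0.51  1.88  0.85  1.03 -0.65]
chk err 0.0 margin 0.54 jump 0.02 turn 0 [ 0.04  0.71  1.89  1.07  0.82 -0.79]
off [-0.574, 0.001, -0.243] rot [-0.0037, 0.0695, -0.0084] rows 3
off [-0.417, -0.017, -0.463] rot [-0.0037, 0.0696, -0.0083] rows 3
off [-0.941, -0.455, -0.042] rot [0.0, 0.0, -0.0955] rows 4
off [-0.52, -0.907, -0.041] rot [0.0, 0.0, -0.0955] rows 4
off [0.042, -0.875, 0.125] rot [0.0, 0.0, -0.0955] rows 4
off [0.528, -0.699, 0.125] rot [0.0, 0.0, -0.0955] rows 4
off [0.336, 0.082, 0.487] rot [0.0091, 0.055, -0.0251] rows 3
off [0.134, 0.151, 0.563] rot [0.0092, 0.0551, -0.0251] rows 3
off [0.0, 0.0, 0.542] rot [0.0, 0.0, 0.0] rows 2
off [0.0, 0.0, 0.542] rot [0.0, 0.0, 0.0] rows 4
```

Call:
send_rows(
  offset=[
    [-0.574, 0.001, -0.243],
    [-0.574, 0.001, -0.243],
    [-0.574, 0.001, -0.243],
  ],
  delta_rot=[
    [-0.0037, 0.0695, -0.0084],
    [-0.0037, 0.0695, -0.0084],
    [-0.0037, 0.0695, -0.0084],
  ],
)

```text
time: 29.12
tool_pos: [416.0, -329.8, 180.1]
tcp_rot: [-3.128, 0.432, -1.247]
contact_force: [0.1, 0.3, 0.4]
grip_width: 56.2
finger_force: 0.0
```

Call:
send_rows(
  offset=[
    [-0.417, -0.017, -0.463],
    [-0.417, -0.017, -0.463],
    [-0.417, -0.017, -0.463],
  ],
  delta_rot=[
    [-0.0037, 0.0696, -0.0083],
    [-0.0037, 0.0696, -0.0083],
    [-0.0037, 0.0696, -0.0083],
  ],
)

```text
time: 29.5
tool_pos: [409.7, -308.0, 251.7]
tcp_rot: [-3.14, -0.006, -1.197]
contact_force: [-0.0, -0.2, 0.1]
grip_width: 56.0
finger_force: 0.0
```

Call:
send_rows(
  offset=[
    [-0.941, -0.455, -0.042],
    [-0.941, -0.455, -0.042],
    [-0.941, -0.455, -0.042],
    [-0.941, -0.455, -0.042],
  ],
  delta_rot=[
    [0, 0, -0.0955],
    [0, 0, -0.0955],
    [0, 0, -0.0955],
    [0, 0, -0.0955],
  ],
)

```text
time: 30.0
tool_pos: [419.1, -183.2, 254.3]
tcp_rot: [3.141, 0.001, -0.594]
contact_force: [0.2, -0.7, -0.4]
grip_width: 56.0
finger_force: 0.0
```

Call:
send_rows(
  offset=[
    [-0.52, -0.907, -0.041],
    [-0.52, -0.907, -0.041],
    [-0.52, -0.907, -0.041],
    [-0.52, -0.907, -0.041],
  ],
  delta_rot=[
    [0, 0, -0.0955],
    [0, 0, -0.0955],
    [0, 0, -0.0955],
    [0, 0, -0.0955],
  ],
)

```text
time: 30.5
tool_pos: [428.6, -58.4, 258.9]
tcp_rot: [3.141, 0.002, 0.006]
contact_force: [-0.4, -0.1, -0.6]
grip_width: 56.1
finger_force: 0.0
```

Call:
send_rows(
  offset=[
    [0.042, -0.875, 0.125],
    [0.042, -0.875, 0.125],
    [0.042, -0.875, 0.125],
    [0.042, -0.875, 0.125],
  ],
  delta_rot=[
    [0, 0, -0.0955],
    [0, 0, -0.0955],
    [0, 0, -0.0955],
    [0, 0, -0.0955],
  ],
)

```text
time: 31.0
tool_pos: [433.3, 45.8, 243.6]
tcp_rot: [-3.141, 0.003, 0.606]
contact_force: [0.1, 0.7, 0.3]
grip_width: 55.9
finger_force: 0.0
```

Call:
send_rows(
  offset=[
    [0.528, -0.699, 0.125],
    [0.528, -0.699, 0.125],
    [0.528, -0.699, 0.125],
    [0.528, -0.699, 0.125],
    [0.528, -0.699, 0.125],
  ],
  delta_rot=[
    [0, 0, -0.0955],
    [0, 0, -0.0955],
    [0, 0, -0.0955],
    [0, 0, -0.0955],
    [0, 0, -0.0955],
  ],
)

```text
time: 31.62
tool_pos: [438.5, 149.7, 228.8]
tcp_rot: [-3.141, 0.002, 1.201]
contact_force: [-0.4, -0.1, -0.2]
grip_width: 56.1
finger_force: 0.0
```

```bash
cat > a.py <<'E'
from kin import *
i=2
Q=pickR(BOTS[i][2]); t=tcp(pickg(i),Q); print(t,get_obs()["tool_pos"].round(1))
plan((t-Q.apply([0,0,130]),Q,2),(t,Q,2))
E
python3 a.py
```

```text
[491.18844801 301.57750196  13.44515558] [438.5 149.7 228.8]
off [0.341, 0.088, 0.481] rot [0.009, 0.0552, -0.0251] rows 3
off [0.138, 0.157, 0.559] rot [0.009, 0.0553, -0.025] rows 5
off [0.0, 0.0, 0.542] rot [0.0, 0.0, 0.0] rows 2
off [0.0, 0.0, 0.541] rot [0.0, 0.0, 0.0] rows 4
```

Call:
send_rows(
  offset=[
    [0.341, 0.088, 0.481],
    [0.341, 0.088, 0.481],
    [0.341, 0.088, 0.481],
  ],
  delta_rot=[
    [0.009, 0.0552, -0.0251],
    [0.009, 0.0552, -0.0251],
    [0.009, 0.0552, -0.0251],
  ],
)

```text
time: 32.0
tool_pos: [463.4, 182.7, 170.3]
tcp_rot: [-3.108, -0.35, 1.351]
contact_force: [-0.3, -0.1, 0.7]
grip_width: 56.0
finger_force: 0.0
```

Call:
send_rows(
  offset=[
    [0.138, 0.157, 0.559],
    [0.138, 0.157, 0.559],
    [0.138, 0.157, 0.559],
    [0.138, 0.157, 0.559],
    [0.138, 0.157, 0.559],
  ],
  delta_rot=[
    [0.009, 0.0553, -0.025],
    [0.009, 0.0553, -0.025],
    [0.009, 0.0553, -0.025],
    [0.009, 0.0553, -0.025],
    [0.009, 0.0553, -0.025],
  ],
)

```text
time: 32.62
tool_pos: [489.4, 217.9, 114.7]
tcp_rot: [3.139, -0.698, 1.529]
contact_force: [-0.3, -0.6, -0.7]
grip_width: 55.9
finger_force: 0.0
```

Call:
send_rows(
  offset=[
    [0, 0, 0.542],
    [0, 0, 0.542],
  ],
  delta_rot=[
    [0, 0, 0],
    [0, 0, 0],
  ],
)

```text
time: 32.88
tool_pos: [489.2, 261.7, 62.9]
tcp_rot: [-3.139, -0.698, 1.53]
contact_force: [0.9, -0.2, 0.1]
grip_width: 55.8
finger_force: 0.0
```

Call:
send_rows(
  offset=[
    [0, 0, 0.3],
    [0, 0, 0.541],
    [0, 0, 0.541],
    [0, 0, 0.541],
  ],
  delta_rot=[
    [0, 0, 0],
    [0, 0, 0],
    [0, 0, 0],
    [0, 0, 0],
  ],
)

```text
time: 33.38
tool_pos: [494.3, 301.1, 16.4]
tcp_rot: [3.135, -0.699, 1.532]
contact_force: [0.3, -0.9, 0.9]
grip_width: 56.3
finger_force: 0.0
```

Call:
send_rows(
  offset=[
    [0, 0, 0],
    [0, 0, 0],
    [0, 0, 0],
    [0, 0, 0],
  ],
  delta_rot=[
    [0, 0, 0],
    [0, 0, 0],
    [0, 0, 0],
    [0, 0, 0],
  ],
  grip=0.2,
)

```text
time: 33.88
tool_pos: [494.1, 301.1, 15.9]
tcp_rot: [3.136, -0.7, 1.53]
contact_force: [-0.2, -3.6, 6.3]
grip_width: 39.8
finger_force: 30.0
```

```bash
python3 carry.py 2 0 95
```

```text
[494.1 301.1  15.9] [491.2 301.6  13.4] 39.833384028281195 [-0.2 -3.6  6.3]
chk err 0.0 margin 0.55 jump 0.03 turn 0 [ 0.04  0.46  1.8   0.85  1.01 -0.44]
chk err 0.0 margin 0.28 jump 0.17 turn 90 [ 0.53  0.66  1.43 -0.72  1.59  0.73]
chk err 0.0 margin 0.23 jump 0.04 turn 10 [ 0.29  0.43  1.88 -0.77  1.39  0.84]
chk err 0.0 margin 0.26 jump 0.04 turn 50 [-0.07  0.66  1.44 -0.45  1.8   1.05]
chk err 0.0 margin 0.57 jump 0.04 turn 50 [-0.49  0.68  1.4  -0.12  1.92  1.44]
chk err 0.0 margin 0.74 jump 0.06 turn 65 [-1.13  0.78  1.36  0.28  1.83  1.88]
chk err 0.0 margin 0.84 jump 0.01 turn 0 [-1.13  0.89  1.39  0.27  1.69  1.84]
off [0.751, 0.005, -0.893] rot [0.0006, -0.0002, 0.0002] rows 3
off [-0.442, 0.029, -0.545] rot [-0.0003, -0.125, -0.0037] rows 5
off [-0.699, 0.015, -0.072] rot [-0.0003, -0.125, -0.0037] rows 5
off [-0.455, -0.486, 0.542] rot [0.0106, 0.0, 0.0089] rows 2
off [-0.48, -0.422, 0.572] rot [0.0107, 0.0, 0.0089] rows 2
off [-0.251, 0.322, 0.3] rot [0.1064, 0.0, 0.0893] rows 5
off [-0.345, 0.218, 0.475] rot [0.1064, 0.0, 0.0893] rows 5
off [0.231, 0.708, 0.056] rot [0.0692, 0.0, 0.058] rows 4
off [0.465, 0.541, -0.223] rot [0.0691, 0.0, 0.058] rows 6
```

Call:
send_rows(
  offset=[
    [0.25, 0, -0.3],
    [0.751, 0.005, -0.893],
    [0.751, 0.005, -0.893],
    [0.751, 0.005, -0.893],
  ],
  delta_rot=[
    [0, 0, 0],
    [0, 0, 0],
    [0, 0, 0],
    [0, 0, 0],
  ],
)

```text
time: 34.38
tool_pos: [494.9, 301.3, 157.4]
tcp_rot: [3.131, -0.699, 1.535]
contact_force: [0.1, -0.0, -1.0]
grip_width: 40.2
finger_force: 30.0
```

Call:
send_rows(
  offset=[
    [-0.442, 0.029, -0.545],
    [-0.442, 0.029, -0.545],
    [-0.442, 0.029, -0.545],
    [-0.442, 0.029, -0.545],
    [-0.442, 0.029, -0.545],
  ],
  delta_rot=[
    [-0.0003, -0.125, -0.0037],
    [-0.0003, -0.125, -0.0037],
    [-0.0003, -0.125, -0.0037],
    [-0.0003, -0.125, -0.0037],
    [-0.0003, -0.125, -0.0037],
  ],
)

```text
time: 35.0
tool_pos: [492.7, 220.4, 169.3]
tcp_rot: [3.133, 0.088, 1.553]
contact_force: [-0.3, 0.1, -0.7]
grip_width: 40.2
finger_force: 30.0
```

Call:
send_rows(
  offset=[
    [-0.699, 0.015, -0.072],
    [-0.699, 0.015, -0.072],
    [-0.699, 0.015, -0.072],
    [-0.699, 0.015, -0.072],
    [-0.699, 0.015, -0.072],
  ],
  delta_rot=[
    [-0.0003, -0.125, -0.0037],
    [-0.0003, -0.125, -0.0037],
    [-0.0003, -0.125, -0.0037],
    [-0.0003, -0.125, -0.0037],
    [-0.0003, -0.125, -0.0037],
  ],
)

```text
time: 35.62
tool_pos: [492.0, 135.9, 183.2]
tcp_rot: [-3.131, 0.874, 1.579]
contact_force: [0.1, 0.2, -0.7]
grip_width: 40.1
finger_force: 30.0
```

Call:
send_rows(
  offset=[
    [-0.455, -0.486, 0.542],
    [-0.455, -0.486, 0.542],
  ],
  delta_rot=[
    [0.0106, 0, 0.0089],
    [0.0106, 0, 0.0089],
  ],
)

```text
time: 35.88
tool_pos: [433.5, 48.7, 185.6]
tcp_rot: [-3.14, 0.869, 1.481]
contact_force: [0.5, -0.3, -1.6]
grip_width: 39.6
finger_force: 30.0
```

Call:
send_rows(
  offset=[
    [-0.48, -0.422, 0.572],
    [-0.48, -0.422, 0.572],
  ],
  delta_rot=[
    [0.0107, 0, 0.0089],
    [0.0107, 0, 0.0089],
  ],
)

```text
time: 36.12
tool_pos: [374.6, -36.2, 186.0]
tcp_rot: [-3.141, 0.868, 1.391]
contact_force: [0.6, 1.3, -0.8]
grip_width: 39.9
finger_force: 30.0
```

Call:
send_rows(
  offset=[
    [-0.251, 0.322, 0.3],
    [-0.251, 0.322, 0.3],
    [-0.251, 0.322, 0.3],
    [-0.251, 0.322, 0.3],
    [-0.251, 0.322, 0.3],
  ],
  delta_rot=[
    [0.1064, 0, 0.0893],
    [0.1064, 0, 0.0893],
    [0.1064, 0, 0.0893],
    [0.1064, 0, 0.0893],
    [0.1064, 0, 0.0893],
  ],
)

```text
time: 36.75
tool_pos: [406.5, -87.8, 185.9]
tcp_rot: [-3.137, 0.867, 0.519]
contact_force: [0.1, -0.3, -1.1]
grip_width: 39.8
finger_force: 30.0
```

Call:
send_rows(
  offset=[
    [-0.345, 0.218, 0.475],
    [-0.345, 0.218, 0.475],
    [-0.345, 0.218, 0.475],
    [-0.345, 0.218, 0.475],
    [-0.345, 0.218, 0.475],
  ],
  delta_rot=[
    [0.1064, 0, 0.0893],
    [0.1064, 0, 0.0893],
    [0.1064, 0, 0.0893],
    [0.1064, 0, 0.0893],
    [0.1064, 0, 0.0893],
  ],
)

```text
time: 37.38
tool_pos: [358.6, -145.7, 181.2]
tcp_rot: [-3.132, 0.868, -0.352]
contact_force: [0.1, -0.7, -1.0]
grip_width: 39.8
finger_force: 30.0
```

Call:
send_rows(
  offset=[
    [0.231, 0.708, 0.056],
    [0.231, 0.708, 0.056],
    [0.231, 0.708, 0.056],
    [0.231, 0.708, 0.056],
  ],
  delta_rot=[
    [0.0692, 0, 0.058],
    [0.0692, 0, 0.058],
    [0.0692, 0, 0.058],
    [0.0692, 0, 0.058],
  ],
)

```text
time: 37.88
tool_pos: [340.2, -230.7, 155.8]
tcp_rot: [-3.132, 0.87, -0.916]
contact_force: [0.1, 0.8, 0.3]
grip_width: 39.7
finger_force: 30.0
```

Call:
send_rows(
  offset=[
    [0.465, 0.541, -0.223],
    [0.465, 0.541, -0.223],
    [0.465, 0.541, -0.223],
    [0.465, 0.541, -0.223],
    [0.465, 0.541, -0.223],
    [0.465, 0.541, -0.223],
  ],
  delta_rot=[
    [0.0691, 0, 0.058],
    [0.0691, 0, 0.058],
    [0.0691, 0, 0.058],
    [0.0691, 0, 0.058],
    [0.0691, 0, 0.058],
    [0.0691, 0, 0.058],
  ],
)

```text
time: 38.62
tool_pos: [325.4, -312.1, 130.3]
tcp_rot: [-3.136, 0.872, -1.475]
contact_force: [0.3, 0.5, -1.3]
grip_width: 39.7
finger_force: 30.0
```

```bash
sed -i 's/h=h-1.0\*/h=h-2.0*/' lower.py; python3 lower.py 0 95
```

```text
[ 325.44155192 -315.47390404  131.78703542] [ 325.42331341 -312.06727722  130.34265037] 0.3331594245521318 [ 325.44155192 -315.47390404   51.78703542]
off [0.009, 0.002, -0.029] rot [0.0002, -0.0001, 0.0009] rows 3
off [0.383, 0.0, 0.321] rot [0.0, 0.0, 0.0] rows 3
off [0.112, 0.0, 0.094] rot [0.0, 0.0, 0.0] rows 3
```

Call:
send_rows(
  offset=[
    [0.009, 0.002, -0.029],
    [0.009, 0.002, -0.029],
    [0.009, 0.002, -0.029],
  ],
  delta_rot=[
    [0, 0, 0.0009],
    [0, 0, 0.0009],
    [0, 0, 0.0009],
  ],
)

```text
time: 39.0
tool_pos: [324.6, -316.2, 131.5]
tcp_rot: [3.139, 0.873, -1.489]
contact_force: [-0.5, 0.2, -0.6]
grip_width: 39.9
finger_force: 30.0
```

Call:
send_rows(
  offset=[
    [0.19, 0, 0.16],
    [0.383, 0, 0.321],
    [0.383, 0, 0.321],
    [0.383, 0, 0.321],
  ],
  delta_rot=[
    [0, 0, 0],
    [0, 0, 0],
    [0, 0, 0],
    [0, 0, 0],
  ],
)

```text
time: 39.5
tool_pos: [324.5, -316.6, 72.4]
tcp_rot: [3.139, 0.873, -1.49]
contact_force: [0.2, 0.2, 0.2]
grip_width: 40.0
finger_force: 30.0
```

Call:
send_rows(
  offset=[
    [0.055, 0, 0.046],
    [0.105, 0, 0.088],
    [0.105, 0, 0.088],
    [0.105, 0, 0.088],
  ],
  delta_rot=[
    [0, 0, 0],
    [0, 0, 0],
    [0, 0, 0],
    [0, 0, 0],
  ],
)

```text
time: 40.0
tool_pos: [324.3, -316.3, 55.2]
tcp_rot: [3.139, 0.873, -1.49]
contact_force: [-0.3, -0.5, -0.8]
grip_width: 39.5
finger_force: 30.0
```

Call:
send_rows(
  offset=[
    [0.0064, 0, 0.0054],
    [0.0064, 0, 0.0054],
  ],
  delta_rot=[
    [0, 0, 0],
    [0, 0, 0],
  ],
)

```text
time: 40.25
tool_pos: [324.3, -316.4, 54.2]
tcp_rot: [3.139, 0.873, -1.49]
contact_force: [0.7, -0.2, -0.8]
grip_width: 39.9
finger_force: 30.0
```

Call:
send_rows(
  offset=[
    [0.0064, 0, 0.0054],
    [0.0064, 0, 0.0054],
  ],
  delta_rot=[
    [0, 0, 0],
    [0, 0, 0],
  ],
)

```text
time: 40.5
tool_pos: [324.3, -316.3, 53.1]
tcp_rot: [3.139, 0.873, -1.49]
contact_force: [-0.6, 0.3, -0.4]
grip_width: 40.0
finger_force: 30.0
```

Call:
send_rows(
  offset=[
    [0.0045, 0, 0.0038],
    [0.0045, 0, 0.0038],
  ],
  delta_rot=[
    [0, 0, 0],
    [0, 0, 0],
  ],
)

```text
time: 40.75
tool_pos: [324.3, -316.3, 52.4]
tcp_rot: [3.139, 0.873, -1.49]
contact_force: [0.0, 0.4, -0.1]
grip_width: 39.8
finger_force: 30.0
```

Call:
send_rows(
  offset=[
    [0.0045, 0, 0.0038],
    [0.0045, 0, 0.0038],
  ],
  delta_rot=[
    [0, 0, 0],
    [0, 0, 0],
  ],
)

```text
time: 41.0
tool_pos: [324.3, -316.3, 52.2]
tcp_rot: [3.139, 0.873, -1.49]
contact_force: [0.0, -0.3, 4.6]
grip_width: 39.7
finger_force: 30.0
```

Call:
send_rows(
  offset=[
    [0.0045, 0, 0.0038],
    [0.0045, 0, 0.0038],
  ],
  delta_rot=[
    [0, 0, 0],
    [0, 0, 0],
  ],
)

```text
time: 41.25
tool_pos: [324.3, -316.4, 52.1]
tcp_rot: [3.139, 0.874, -1.49]
contact_force: [-0.7, -1.3, 8.1]
grip_width: 39.8
finger_force: 30.0
```

Call:
send_rows(
  offset=[
    [0, 0, 0],
    [0, 0, 0],
    [0, 0, 0],
  ],
  delta_rot=[
    [0, 0, 0],
    [0, 0, 0],
    [0, 0, 0],
  ],
  grip=0.61,
)

```text
time: 41.62
tool_pos: [324.3, -316.2, 50.8]
tcp_rot: [3.139, 0.873, -1.49]
contact_force: [0.9, -0.8, -0.2]
grip_width: 55.1
finger_force: 0.0
```

Call:
send_rows(
  offset=[
    [0, 0, -0.3],
    [0, 0, -0.75],
    [0, 0, -0.75],
    [0, 0, -0.75],
  ],
  delta_rot=[
    [0, 0, 0],
    [0, 0, 0],
    [0, 0, 0],
    [0, 0, 0],
  ],
)

```text
time: 42.12
tool_pos: [329.9, -384.2, 108.1]
tcp_rot: [3.138, 0.875, -1.491]
contact_force: [-0.0, 0.0, -0.6]
grip_width: 56.1
finger_force: 0.0
```

```bash
cat > a.py <<'E'
from kin import *
W=[([340,-340,250],down(-1.2)),([480,-20,350],down(.0))]
check(W); plan(W[0],W[1]+(2,))
E
python3 a.py
```

```text
chk err 0.0 margin 0.79 jump 0.06 turn 53 [-0.94  0.24  1.6  -0.    1.3   1.83]
chk err 0.0 margin 0.91 jump 0.07 turn 69 [-0.2   0.19  1.39 -0.    1.56  1.37]
off [-0.569, -0.056, -0.241] rot [-0.0099, 0.0691, -0.0215] rows 3
off [-0.404, -0.101, -0.461] rot [-0.0098, 0.0692, -0.0215] rows 3
off [-0.687, -0.684, -0.278] rot [0.0, 0.0, -0.0637] rows 3
off [-0.367, -0.899, -0.278] rot [0.0, 0.0, -0.0636] rows 3
off [0.012, -0.969, -0.278] rot [0.0, 0.0, -0.0637] rows 5
```

Call:
send_rows(
  offset=[
    [-0.569, -0.056, -0.241],
    [-0.569, -0.056, -0.241],
    [-0.569, -0.056, -0.241],
  ],
  delta_rot=[
    [-0.0099, 0.0691, -0.0215],
    [-0.0099, 0.0691, -0.0215],
    [-0.0099, 0.0691, -0.0215],
  ],
)

```text
time: 42.5
tool_pos: [335.6, -361.0, 180.3]
tcp_rot: [-3.107, 0.432, -1.326]
contact_force: [0.7, 0.1, 0.4]
grip_width: 55.9
finger_force: 0.0
```

Call:
send_rows(
  offset=[
    [-0.404, -0.101, -0.461],
    [-0.404, -0.101, -0.461],
    [-0.404, -0.101, -0.461],
  ],
  delta_rot=[
    [-0.0098, 0.0692, -0.0215],
    [-0.0098, 0.0692, -0.0215],
    [-0.0098, 0.0692, -0.0215],
  ],
)

```text
time: 42.88
tool_pos: [340.2, -338.2, 251.4]
tcp_rot: [-3.142, -0.006, -1.196]
contact_force: [-0.3, 0.2, -0.0]
grip_width: 56.0
finger_force: 0.0
```

Call:
send_rows(
  offset=[
    [-0.687, -0.684, -0.278],
    [-0.687, -0.684, -0.278],
    [-0.687, -0.684, -0.278],
  ],
  delta_rot=[
    [0, 0, -0.0637],
    [0, 0, -0.0637],
    [0, 0, -0.0637],
  ],
)

```text
time: 43.25
tool_pos: [387.4, -230.0, 283.9]
tcp_rot: [-3.141, -0.001, -0.792]
contact_force: [0.6, -1.3, 0.2]
grip_width: 56.0
finger_force: 0.0
```

Call:
send_rows(
  offset=[
    [-0.367, -0.899, -0.278],
    [-0.367, -0.899, -0.278],
    [-0.367, -0.899, -0.278],
  ],
  delta_rot=[
    [0, 0, -0.0636],
    [0, 0, -0.0636],
    [0, 0, -0.0636],
  ],
)

```text
time: 43.62
tool_pos: [433.9, -124.4, 316.7]
tcp_rot: [3.141, -0.001, -0.394]
contact_force: [-0.1, -0.7, -0.1]
grip_width: 56.3
finger_force: 0.0
```

Call:
send_rows(
  offset=[
    [0.012, -0.969, -0.278],
    [0.012, -0.969, -0.278],
    [0.012, -0.969, -0.278],
    [0.012, -0.969, -0.278],
    [0.012, -0.969, -0.278],
  ],
  delta_rot=[
    [0, 0, -0.0637],
    [0, 0, -0.0637],
    [0, 0, -0.0637],
    [0, 0, -0.0637],
    [0, 0, -0.0637],
  ],
)

```text
time: 44.25
tool_pos: [479.4, -22.0, 349.3]
tcp_rot: [3.14, 0.001, -0.004]
contact_force: [-0.1, -0.1, -0.1]
grip_width: 56.0
finger_force: 0.0
```

```bash
cat > look2.py <<'E'
import sys
from h import *
C=cal("wrist"); im=optics.capture("wrist"); cv2.imwrite("pics/%s.png"%sys.argv[1],im[:,:,::-1])
M=dict(puck0=(PUCK,10),dropper=(DROP,20),timer=(TIM,18),etch_dish=(DISH,11),rinse_basin=(BAS,22))
for n in sys.argv[2:]:
    for r in finder.silhouettes(n,"wrist"):
        if r["confidence"]<.3: continue
        b=r["box"]; p=atz("wrist",[(b[0]+b[2])/2,(b[1]+b[3])/2],M[n][1],C)
        v=max((fit("wrist",r["region"],M[n][0],[p[0],p[1],a],C) for a in ((-.6,0,.6,1.2) if n=="timer" else (0,))),key=lambda v:v[3])
        print(n,round(r["confidence"],2),np.round(b),v.round(3),im[r["region"]].mean(0).round())
E
python3 look2.py w4 puck0 dropper timer etch_dish rinse_basin
```

```text
puck0 0.87 [249. 137. 272. 155.] [ 4.77761e+02 -3.50880e+01  9.90000e-02  9.09000e-01] [246. 243. 227.]
puck0 0.74 [156. 142. 176. 163.] [4.68652e+02 1.08504e+02 6.50000e-02 9.41000e-01] [220. 222. 205.]
puck0 0.3 [402.  24. 464.  77.] [ 6.26618e+02 -2.90122e+02  0.00000e+00  2.39000e-01] [206. 210. 202.]
dropper 0.72 [287. 139. 316. 167.] [ 4.7077e+02 -9.3545e+01 -6.9000e-02  9.4900e-01] [97. 84. 58.]
timer 0.8 [403.  26. 461.  74.] [ 6.17402e+02 -2.82999e+02 -5.94000e-01  8.84000e-01] [211. 213. 206.]
timer 0.72 [484.  28. 511.  81.] [ 619.497 -410.457    1.97     0.976] [ 62. 147. 138.]
timer 0.63 [355.   0. 379.   9.] [ 7.08018e+02 -1.76039e+02 -5.90000e-01  9.43000e-01] [138.  53.  46.]
timer 0.42 [215. 198. 239. 224.] [3.55395e+02 2.04770e+01 1.28300e+00 3.32000e-01] [125. 136. 126.]
etch_dish 0.76 [ 94.  45. 160. 111.] [5.80538e+02 1.61575e+02 3.20000e-02 9.71000e-01] [200. 228. 219.]
rinse_basin 0.81 [287.  39. 348. 102.] [ 5.80311e+02 -1.11587e+02  2.40000e-02  9.43000e-01] [180. 219. 208.]
rinse_basin 0.37 [251. 137. 270. 154.] [ 4.5683e+02 -2.6827e+01  3.1000e-01  1.2800e-01] [248. 244. 229.]
rinse_basin 0.31 [329. 204. 353. 227.] [ 3.37343e+02 -1.64503e+02  4.06000e-01  1.84000e-01] [119. 127. 119.]
```

View pics/w4.png

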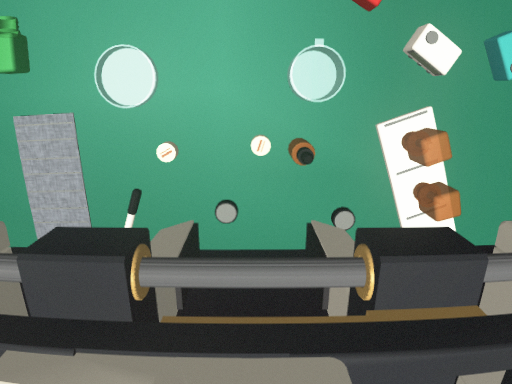

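The view shows pucks at (166,152) and (261,146), the dropper at (303,152), the dish at (127,76), the basin at (318,73) and the white timer at (432,48), its screen facing lower-left. Two upturned bottles on the rack are in view. Now the pucks.

```bash
cat > a.py <<'E'
from kin import *
Y=down(np.pi/2); a=[468.7,108.5]; t=[580.5,44.5]
W=[([*a,150],Y),([*a,4],Y),([*a,60],Y),([*t,60],Y),([*t,4.5],Y)]
check(W); plan(W[0]+(2,),W[1]+(2,),*W[2:])
E
python3 a.py
```

```text
chk err 0.0 margin 0.76 jump 0.11 turn 90 [ 0.07  0.34  1.76 -0.    1.04  0.07]
chk err 0.0 margin 0.39 jump 0.03 turn 0 [ 0.07  0.57  1.9  -0.    0.67  0.07]
chk err 0.0 margin 0.40 jump 0.01 turn 0 [ 0.07  0.47  1.85 -0.    0.81  0.07]
chk err 0.0 margin 0.54 jump 0.03 turn 0 [-0.06  0.62  1.57 -0.    0.96 -0.06]
chk err 0.0 margin 0.56 jump 0.01 turn 0 [-0.06  0.7   1.6  -0.    0.84 -0.06]
off [-0.048, -0.541, 0.834] rot [0.0001, 0.0001, -0.1251] rows 5
off [0.348, -0.416, 0.834] rot [0.0002, 0.0001, -0.1251] rows 7
off [0.0, 0.0, 0.608] rot [0.0, 0.0, 0.0] rows 2
off [0.0, 0.0, 0.608] rot [0.0, 0.0, 0.0] rows 4
off [0.0, 0.0, -0.466] rot [0.0, 0.0, 0.0] rows 1
off [-0.534, 0.932, 0.0] rot [0.0, 0.0, 0.0] rows 3
off [0.0, 0.0, 0.462] rot [0.0, 0.0, 0.0] rows 1
```

Call:
send_rows(
  offset=[
    [-0.048, -0.541, 0.834],
    [-0.048, -0.541, 0.834],
    [-0.048, -0.541, 0.834],
    [-0.048, -0.541, 0.834],
    [-0.048, -0.541, 0.834],
  ],
  delta_rot=[
    [0, 0, -0.1251],
    [0, 0, -0.1251],
    [0, 0, -0.1251],
    [0, 0, -0.1251],
    [0, 0, -0.1251],
  ],
)

```text
time: 45.18
tool_pos: [474.4, 44.2, 250.1]
tcp_rot: [3.14, 0.001, 0.786]
contact_force: [0.7, 0.2, -0.5]
grip_width: 55.7
finger_force: 0.0
```

Call:
send_rows(
  offset=[
    [0.348, -0.416, 0.834],
    [0.348, -0.416, 0.834],
    [0.348, -0.416, 0.834],
    [0.348, -0.416, 0.834],
    [0.348, -0.416, 0.834],
    [0.348, -0.416, 0.834],
    [0.348, -0.416, 0.834],
  ],
  delta_rot=[
    [0, 0, -0.1251],
    [0, 0, -0.1251],
    [0, 0, -0.1251],
    [0, 0, -0.1251],
    [0, 0, -0.1251],
    [0, 0, -0.1251],
    [0, 0, -0.1251],
  ],
)

```text
time: 46.05
tool_pos: [468.7, 108.8, 150.1]
tcp_rot: [3.141, 0.002, 1.569]
contact_force: [0.1, -0.2, 0.5]
grip_width: 56.0
finger_force: 0.0
```

```bash
sed -i 's/^W=.*/W=[([*a,150],Y),([*a,4],Y)]/; s/^check.*/plan(W[0],W[1]+(2,)); print(get_obs()["tool_pos"])/' a.py; python3 a.py; python3 look2.py w5 puck0
```

```text
off [-0.002, 0.0, 0.001] rot [0.0002, 0.0003, -0.0003] rows 1
off [0.0, 0.0, 0.608] rot [0.0, 0.0, 0.0] rows 2
off [-0.001, 0.0, 0.609] rot [0.0, 0.0, 0.0] rows 4
[468.71496396 108.76873422 150.11298251]
puck0 0.66 [240. 159. 269. 196.] [4.69735e+02 1.06471e+02 7.50000e-02 9.31000e-01] [247. 243. 230.]
puck0 0.66 [245. 292. 277. 318.] [ 4.78181e+02 -3.54100e+01  5.50000e-02  7.60000e-01] [219. 211. 190.]
```

Call:
send_rows(
  offset=[
    [-0.01, 0.003, 0.608],
    [-0.01, 0.003, 0.608],
    [-0.01, 0.003, 0.608],
  ],
  delta_rot=[
    [0, 0, 0],
    [0, 0, 0],
    [0, 0, 0],
  ],
)

```text
time: 46.52
tool_pos: [469.0, 107.6, 77.2]
tcp_rot: [-3.141, 0.002, 1.572]
contact_force: [0.7, -0.2, 0.7]
grip_width: 56.3
finger_force: 0.0
```

Call:
send_rows(
  offset=[
    [0, 0, 0.35],
    [0, 0, 0.6],
    [0, 0, 0.6],
    [0, 0, 0.6],
  ],
  delta_rot=[
    [0, 0, 0],
    [0, 0, 0],
    [0, 0, 0],
    [0, 0, 0],
  ],
)

```text
time: 47.02
tool_pos: [470.6, 107.6, 6.9]
tcp_rot: [3.138, 0.001, 1.572]
contact_force: [0.5, 0.5, -0.2]
grip_width: 55.9
finger_force: 0.0
```

Call:
send_rows(
  offset=[
    [0, 0, 0],
    [0, 0, 0],
    [0, 0, 0],
    [0, 0, 0],
  ],
  delta_rot=[
    [0, 0, 0],
    [0, 0, 0],
    [0, 0, 0],
    [0, 0, 0],
  ],
  grip=0.15,
)

```text
time: 47.52
tool_pos: [469.3, 107.5, 5.4]
tcp_rot: [3.14, 0.002, 1.572]
contact_force: [-0.6, -0.3, 5.1]
grip_width: 29.3
finger_force: 30.0
```

```bash
cat > b.py <<'E'
from kin import *
Y=down(np.pi/2); p=get_obs()["tool_pos"]; print(p); t=[580.5,44.5]
W=[(p+[0,0,50],Y),([*t,55],Y,2),([*t,p[2]+.6],Y,2)]
plan(*W)
E
python3 b.py
```

```text
[469.33049586 107.47279323   5.40435146]
off [-0.001, 0.001, -0.417] rot [0.0002, 0.0003, 0.0002] rows 1
off [-0.524, 0.926, 0.004] rot [0.0, 0.0, 0.0] rows 5
off [-0.001, 0.0, 0.408] rot [0.0, 0.0, 0.0] rows 3
```

Call:
send_rows(
  offset=[
    [0, 0, -0.2],
    [0, 0, -0.417],
    [0, 0, -0.417],
  ],
  delta_rot=[
    [0, 0, 0],
    [0, 0, 0],
    [0, 0, 0],
  ],
)

```text
time: 47.9
tool_pos: [470.2, 107.6, 56.3]
tcp_rot: [3.137, 0.001, 1.572]
contact_force: [0.1, -0.4, -0.9]
grip_width: 29.1
finger_force: 30.0
```

Call:
send_rows(
  offset=[
    [-0.524, 0.926, 0],
    [-0.524, 0.926, 0],
    [-0.524, 0.926, 0],
    [-0.524, 0.926, 0],
    [-0.524, 0.926, 0],
  ],
  delta_rot=[
    [0, 0, 0],
    [0, 0, 0],
    [0, 0, 0],
    [0, 0, 0],
    [0, 0, 0],
  ],
)

```text
time: 48.52
tool_pos: [578.6, 45.6, 54.5]
tcp_rot: [-3.14, 0.001, 1.573]
contact_force: [-0.1, -0.5, -0.4]
grip_width: 29.3
finger_force: 30.0
```

Call:
send_rows(
  offset=[
    [0, 0, 0.2],
    [0, 0, 0.36],
    [0, 0, 0.395],
    [0, 0, 0.395],
    [0, 0, 0.395],
  ],
  delta_rot=[
    [0, 0, 0],
    [0, 0, 0],
    [0, 0, 0],
    [0, 0, 0],
    [0, 0, 0],
  ],
)

```text
time: 49.15
tool_pos: [580.7, 44.9, 8.7]
tcp_rot: [3.139, 0.002, 1.572]
contact_force: [0.7, 0.1, -0.9]
grip_width: 29.3
finger_force: 30.0
```

Run:
```python
from kin import *
Y=down(np.pi/2); o=get_obs(); print(o["tool_pos"],o["contact_force"]); plan(([580.5,44.5,4.8],Y))
```

```text
[580.70676666  44.91497281   8.73135584] [ 0.66172917  0.10351652 -0.93481965]
off [-0.003, -0.002, 0.033] rot [0.0003, 0.0003, 0.0003] rows 1
```

Call:
send_rows(
  offset=[
    [-0.003, -0.002, 0.01],
    [-0.003, -0.002, 0.02],
    [-0.003, -0.002, 0.02],
  ],
  delta_rot=[
    [0, 0, 0],
    [0, 0, 0],
    [0, 0, 0],
  ],
)

```text
time: 49.52
tool_pos: [580.1, 44.3, 5.5]
tcp_rot: [3.141, 0.002, 1.572]
contact_force: [0.2, -0.0, 0.3]
grip_width: 28.8
finger_force: 30.0
```

Call:
send_rows(
  offset=[
    [0, 0, 0.007],
    [0, 0, 0.007],
    [0, 0, 0.007],
  ],
  delta_rot=[
    [0, 0, 0],
    [0, 0, 0],
    [0, 0, 0],
  ],
)

```text
time: 49.9
tool_pos: [580.1, 44.3, 5.4]
tcp_rot: [3.14, 0.002, 1.572]
contact_force: [-2.6, 0.2, 6.8]
grip_width: 29.0
finger_force: 30.0
```

Call:
send_rows(
  offset=[
    [0, 0, 0.004],
    [0, 0, 0.004],
    [0, 0, 0.004],
  ],
  delta_rot=[
    [0, 0, 0],
    [0, 0, 0],
    [0, 0, 0],
  ],
)

```text
time: 50.28
tool_pos: [580.1, 44.3, 5.4]
tcp_rot: [3.14, 0.002, 1.572]
contact_force: [-4.0, 0.4, 10.1]
grip_width: 28.7
finger_force: 30.0
```

Touching down. I'll release, rise, and go to the second puck.

Call:
send_rows(
  offset=[
    [0, 0, -0.008],
    [0, 0, -0.008],
    [0, 0, -0.008],
  ],
  delta_rot=[
    [0, 0, 0],
    [0, 0, 0],
    [0, 0, 0],
  ],
  grip=0.61,
)

```text
time: 50.65
tool_pos: [579.9, 44.4, 4.8]
tcp_rot: [3.141, 0.002, 1.572]
contact_force: [0.4, 0.6, 0.5]
grip_width: 53.8
finger_force: 0.0
```

Call:
send_rows(
  offset=[
    [0, 0, -0.4],
    [0, 0, -0.9],
    [0, 0, -0.9],
  ],
  delta_rot=[
    [0, 0, 0],
    [0, 0, 0],
    [0, 0, 0],
  ],
)

```text
time: 51.02
tool_pos: [583.1, 44.5, 117.9]
tcp_rot: [3.131, 0.002, 1.572]
contact_force: [0.6, 0.4, -1.4]
grip_width: 56.1
finger_force: 0.0
```

```bash
cat > a.py <<'E'
from kin import *
Y=down(np.pi/2); a=[478,-35.2]
W=[([*a,150],Y,3)]
check(W[:1] and [W[0][:2]]); plan(*W)
E
python3 a.py
```

```text
chk err 0.0 margin 0.76 jump 0.02 turn 1 [-0.23  0.34  1.76  0.    1.04 -0.23]
off [-0.663, -0.874, -0.275] rot [0.0017, 0.0003, 0.0002] rows 6
```

Call:
send_rows(
  offset=[
    [-0.663, -0.874, -0.275],
    [-0.663, -0.874, -0.275],
    [-0.663, -0.874, -0.275],
    [-0.663, -0.874, -0.275],
    [-0.663, -0.874, -0.275],
    [-0.663, -0.874, -0.275],
  ],
  delta_rot=[
    [0.0017, 0, 0],
    [0.0017, 0, 0],
    [0.0017, 0, 0],
    [0.0017, 0, 0],
    [0.0017, 0, 0],
    [0.0017, 0, 0],
  ],
)

```text
time: 51.78
tool_pos: [475.8, -34.5, 145.5]
tcp_rot: [-3.131, 0.001, 1.573]
contact_force: [0.7, -0.2, -0.3]
grip_width: 55.9
finger_force: 0.0
```

```bash
python3 look2.py w6 puck0 dropper; python3 -c "
from h import *
Y=down(np.pi/2); print(get_obs()['tool_pos']); plan(([478,-35.2,60],Y),([478,-35.2,5.2],Y,2))"
```

```text
puck0 0.68 [356.  74. 391. 108.] [5.8009e+02 4.4109e+01 8.6000e-02 9.4200e-01] [234. 232. 220.]
dropper 0.84 [230. 224. 268. 258.] [ 4.7154e+02 -8.8559e+01 -3.9000e-02  6.1700e-01] [128.  98.  62.]
[475.4160047  -34.66974559 145.70993536]
off [-0.003, 0.029, 0.714] rot [-0.0017, 0.0002, 0.0003] rows 2
off [0.0, 0.0, 0.457] rot [0.0, 0.0, 0.0] rows 3
```

View pics/w6.png

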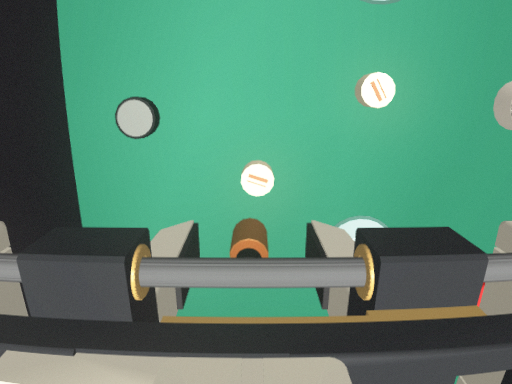

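The placed puck is at (378,90), the next puck at (258,180) and the dropper behind it at (249,240). The puck has not moved far, so I'll check it numerically.

```bash
python3 -c "
from h import *
print(proj('wrist',[478,-35.2,20]),atz('wrist',[258,180],20))"
```

```text
[256.91946113 179.77432411] [478.96603951 -35.40384986  20.        ]
```

Call:
send_rows(
  offset=[
    [-0.004, 0.026, 0.714],
    [-0.004, 0.026, 0.714],
    [-0.004, 0.026, 0.714],
  ],
  delta_rot=[
    [-0.0017, 0, 0],
    [-0.0017, 0, 0],
    [-0.0017, 0, 0],
  ],
)

```text
time: 52.3
tool_pos: [476.3, -35.3, 58.8]
tcp_rot: [-3.138, 0.001, 1.572]
contact_force: [0.6, -0.8, 0.2]
grip_width: 56.0
finger_force: 0.0
```

Call:
send_rows(
  offset=[
    [0, 0, 0.25],
    [0, 0, 0.457],
    [0, 0, 0.457],
    [0, 0, 0.457],
  ],
  delta_rot=[
    [0, 0, 0],
    [0, 0, 0],
    [0, 0, 0],
    [0, 0, 0],
  ],
)

```text
time: 52.8
tool_pos: [478.6, -36.0, 7.0]
tcp_rot: [3.139, 0.002, 1.572]
contact_force: [0.5, -0.4, -0.8]
grip_width: 55.9
finger_force: 0.0
```

Call:
send_rows(
  offset=[
    [0, 0, 0],
    [0, 0, 0],
    [0, 0, 0],
    [0, 0, 0],
  ],
  delta_rot=[
    [0, 0, 0],
    [0, 0, 0],
    [0, 0, 0],
    [0, 0, 0],
  ],
  grip=0.15,
)

```text
time: 53.3
tool_pos: [477.7, -35.9, 5.9]
tcp_rot: [3.14, 0.002, 1.572]
contact_force: [0.1, -1.1, 4.6]
grip_width: 28.9
finger_force: 30.0
```

```bash
cat > b.py <<'E'
from kin import *
Y=down(np.pi/2); p=get_obs()["tool_pos"]; print(p); t=[580.3,-1.7]
W=[(p+[0,0,50],Y),([*t,55],Y,2),([*t,p[2]+2],Y,2)]
plan(*W)
E
python3 b.py
```

```text
[477.70547372 -35.86472721   5.90623868]
off [-0.001, 0.001, -0.417] rot [0.0002, 0.0003, 0.0002] rows 1
off [0.285, 0.855, 0.008] rot [0.0, 0.0, 0.0] rows 4
off [0.0, 0.0, 0.392] rot [0.0, 0.0, 0.0] rows 3
```

Call:
send_rows(
  offset=[
    [0, 0, -0.2],
    [0, 0, -0.417],
    [0, 0, -0.417],
  ],
  delta_rot=[
    [0, 0, 0],
    [0, 0, 0],
    [0, 0, 0],
  ],
)

```text
time: 53.68
tool_pos: [478.6, -36.0, 56.9]
tcp_rot: [3.137, 0.002, 1.572]
contact_force: [0.3, -0.3, -0.7]
grip_width: 29.0
finger_force: 30.0
```

Call:
send_rows(
  offset=[
    [0.285, 0.855, 0],
    [0.285, 0.855, 0],
    [0.285, 0.855, 0],
    [0.285, 0.855, 0],
    [0.285, 0.855, 0],
  ],
  delta_rot=[
    [0, 0, 0],
    [0, 0, 0],
    [0, 0, 0],
    [0, 0, 0],
    [0, 0, 0],
  ],
)

```text
time: 54.3
tool_pos: [578.6, -1.7, 55.1]
tcp_rot: [-3.14, 0.001, 1.572]
contact_force: [0.4, -0.2, -0.1]
grip_width: 29.0
finger_force: 30.0
```

Call:
send_rows(
  offset=[
    [0, 0, 0.2],
    [0, 0, 0.36],
    [0, 0, 0.395],
    [0, 0, 0.395],
    [0, 0, 0.395],
  ],
  delta_rot=[
    [0, 0, 0],
    [0, 0, 0],
    [0, 0, 0],
    [0, 0, 0],
    [0, 0, 0],
  ],
)

```text
time: 54.92
tool_pos: [580.5, -1.6, 9.2]
tcp_rot: [3.139, 0.002, 1.572]
contact_force: [0.3, 0.2, -1.2]
grip_width: 29.0
finger_force: 30.0
```

Run:
```python
from kin import *
Y=down(np.pi/2); o=get_obs(); print(o["tool_pos"],o["contact_force"]); plan(([580.3,-1.7,6.5],Y))
```

```text
[580.51535195  -1.64410951   9.15040162] [ 0.27129271  0.22471508 -1.23442669]
off [0.0, -0.002, 0.022] rot [0.0004, 0.0003, 0.0002] rows 1
```

Call:
send_rows(
  offset=[
    [0, -0.002, 0.01],
    [0, -0.002, 0.02],
    [0, -0.002, 0.02],
  ],
  delta_rot=[
    [0, 0, 0],
    [0, 0, 0],
    [0, 0, 0],
  ],
)

```text
time: 55.3
tool_pos: [579.9, -1.5, 6.0]
tcp_rot: [3.14, 0.002, 1.572]
contact_force: [0.2, 0.1, 1.9]
grip_width: 29.3
finger_force: 30.0
```

Call:
send_rows(
  offset=[
    [0, 0, 0.006],
    [0, 0, 0.006],
    [0, 0, 0.006],
  ],
  delta_rot=[
    [0, 0, 0],
    [0, 0, 0],
    [0, 0, 0],
  ],
)

```text
time: 55.68
tool_pos: [579.9, -1.5, 5.9]
tcp_rot: [3.14, 0.002, 1.572]
contact_force: [-1.7, 0.3, 7.7]
grip_width: 29.2
finger_force: 30.0
```

Call:
send_rows(
  offset=[
    [0, 0, 0.003],
    [0, 0, 0.003],
    [0, 0, 0.003],
  ],
  delta_rot=[
    [0, 0, 0],
    [0, 0, 0],
    [0, 0, 0],
  ],
)

```text
time: 56.05
tool_pos: [579.9, -1.5, 5.9]
tcp_rot: [3.14, 0.002, 1.572]
contact_force: [-3.6, 1.0, 9.3]
grip_width: 29.0
finger_force: 30.0
```

Call:
send_rows(
  offset=[
    [0, 0, -0.008],
    [0, 0, -0.008],
    [0, 0, -0.008],
  ],
  delta_rot=[
    [0, 0, 0],
    [0, 0, 0],
    [0, 0, 0],
  ],
  grip=0.61,
)

```text
time: 56.42
tool_pos: [579.7, -1.5, 5.5]
tcp_rot: [3.141, 0.002, 1.572]
contact_force: [-0.4, 0.1, 0.6]
grip_width: 53.0
finger_force: 0.0
```

Call:
send_rows(
  offset=[
    [0, 0, -0.4],
    [0, 0, -0.95],
    [0, 0, -0.95],
  ],
  delta_rot=[
    [0, 0, 0],
    [0, 0, 0],
    [0, 0, 0],
  ],
)

```text
time: 56.8
tool_pos: [582.6, -1.6, 124.5]
tcp_rot: [3.131, 0.003, 1.572]
contact_force: [-0.1, -0.8, -0.1]
grip_width: 56.3
finger_force: 0.0
```

```bash
cat > a.py <<'E'
from kin import *
W=[([430,-85,250],down(.5)),]
check(W); plan(W[0]+(2,))
E
python3 a.py
```

```text
chk err 0.0 margin 0.81 jump 0.07 turn 61 [-0.37  0.16  1.7  -0.    1.28  0.7 ]
off [-0.348, -0.631, -0.528] rot [0.0009, -0.0002, 0.0853] rows 4
off [-0.623, -0.367, -0.525] rot [0.0008, -0.0002, 0.0853] rows 6
```

Call:
send_rows(
  offset=[
    [-0.348, -0.631, -0.528],
    [-0.348, -0.631, -0.528],
    [-0.348, -0.631, -0.528],
    [-0.348, -0.631, -0.528],
  ],
  delta_rot=[
    [0.0009, 0, 0.0853],
    [0.0009, 0, 0.0853],
    [0.0009, 0, 0.0853],
    [0.0009, 0, 0.0853],
  ],
)

```text
time: 57.3
tool_pos: [503.6, -43.2, 182.5]
tcp_rot: [-3.137, 0.003, 1.037]
contact_force: [-0.0, -0.1, -1.2]
grip_width: 55.8
finger_force: 0.0
```

Call:
send_rows(
  offset=[
    [-0.623, -0.367, -0.525],
    [-0.623, -0.367, -0.525],
    [-0.623, -0.367, -0.525],
    [-0.623, -0.367, -0.525],
    [-0.623, -0.367, -0.525],
    [-0.623, -0.367, -0.525],
  ],
  delta_rot=[
    [0.0008, 0, 0.0853],
    [0.0008, 0, 0.0853],
    [0.0008, 0, 0.0853],
    [0.0008, 0, 0.0853],
    [0.0008, 0, 0.0853],
    [0.0008, 0, 0.0853],
  ],
)

```text
time: 58.05
tool_pos: [428.4, -84.6, 245.8]
tcp_rot: [-3.134, 0.006, 0.503]
contact_force: [0.0, 0.7, 0.6]
grip_width: 56.0
finger_force: 0.0
```

```bash
python3 look2.py w7 dropper puck0 rinse_basin
```

```text
dropper 0.77 [262. 118. 295. 147.] [ 4.70998e+02 -9.41720e+01 -1.13000e-01  9.61000e-01] [107.  92.  65.]
puck0 0.93 [240.   1. 270.  16.] [ 5.80374e+02  2.16000e-01 -2.18000e-01  9.63000e-01] [227. 226. 214.]
rinse_basin 0.98 [310.   7. 386.  84.] [ 5.80905e+02 -1.11594e+02  4.20000e-02  9.51000e-01] [183. 220. 209.]
rinse_basin 0.63 [241.   2. 269.  18.] [ 6.04177e+02  1.30180e+01 -7.67000e-01  5.72000e-01] [232. 229. 217.]
```

```bash
cat > a.py <<'E'
from kin import *
Q=down(.5); Y=down(np.pi/2); a=[471,-93.9]; t=[580.4,232]
W=[([*a,130],Q,2),([*a,31],Q,2)]
W2=[([*a,150],Q),([500,100,150],down(1.2)),([*t,150],Y,2),([*t,34],Y,2)]
check([w[:2] for w in W+W2]); plan(*W); print(); plan(*W2,start=(np.array([*a,31.]),Q))
E
python3 a.py
```

```text
chk err 0.0 margin 0.71 jump 0.02 turn 1 [-0.36  0.37  1.78 -0.    0.99  0.71]
chk err 0.0 margin 0.46 jump 0.02 turn 0 [-0.36  0.52  1.88 -0.    0.74  0.71]
chk err 0.0 margin 0.48 jump 0.03 turn 0 [-0.36  0.34  1.76 -0.    1.04  0.71]
chk err 0.0 margin 0.76 jump 0.03 turn 40 [ 0.05  0.39  1.68 -0.    1.07  0.42]
chk err 0.0 margin 0.80 jump 0.03 turn 21 [ 0.26  0.59  1.34 -0.    1.21  0.26]
chk err 0.0 margin 0.69 jump 0.02 turn 0 [ 0.26  0.72  1.45 -0.    0.97  0.26]
off [0.14, 0.122, 0.483] rot [-0.0006, 0.0005, 0.0001] rows 2
off [0.139, 0.121, 0.483] rot [-0.0006, 0.0004, 0.0001] rows 4
off [0.0, -0.001, 0.825] rot [0.0, 0.0, 0.0] rows 4

off [0.0, 0.0, -0.496] rot [0.0, 0.0, 0.0] rows 1
off [0.0, 0.0, -0.496] rot [0.0, 0.0, 0.0] rows 1
off [0.493, -0.651, 0.0] rot [0.0, 0.0, -0.0557] rows 2
off [0.687, -0.442, 0.0] rot [0.0, 0.0, -0.0557] rows 2
off [0.634, 0.113, 0.0] rot [0.0, 0.0, -0.0295] rows 2
off [0.603, 0.227, 0.0] rot [0.0, 0.0, -0.0295] rows 4
off [0.0, 0.0, 0.484] rot [0.0, 0.0, 0.0] rows 1
off [0.0, 0.0, 0.483] rot [0.0, 0.0, 0.0] rows 3
```

Call:
send_rows(
  offset=[
    [0.279, 0.243, 0.9],
    [0.279, 0.243, 0.966],
    [0.279, 0.243, 0.966],
    [0.279, 0.243, 0.966],
    [0.279, 0.243, 0.966],
  ],
  delta_rot=[
    [-0.0012, 0.001, 0],
    [-0.0012, 0.001, 0],
    [-0.0012, 0.001, 0],
    [-0.0012, 0.001, 0],
    [-0.0012, 0.001, 0],
  ],
)

```text
time: 58.88
tool_pos: [471.6, -94.4, 132.8]
tcp_rot: [3.137, -0.004, 0.5]
contact_force: [-0.9, -0.7, 1.3]
grip_width: 55.6
finger_force: 0.0
```

```bash
python3 -c "
from h import *
print(get_obs()['tool_pos']); plan(([471,-93.9,31],down(.5),2))"
```

```text
[471.61371101 -94.38899826 132.82000305]
off [-0.006, -0.01, 0.848] rot [0.0007, -0.0006, 0.0001] rows 4
```

Call:
send_rows(
  offset=[
    [-0.003, -0.003, 0.4],
    [-0.003, -0.003, 0.8],
    [-0.003, -0.003, 0.83],
    [-0.003, -0.003, 0.83],
    [-0.003, -0.003, 0.83],
  ],
  delta_rot=[
    [0.0003, -0.0003, 0],
    [0.0003, -0.0003, 0],
    [0.0003, -0.0003, 0],
    [0.0003, -0.0003, 0],
    [0.0003, -0.0003, 0],
  ],
)

```text
time: 59.5
tool_pos: [471.8, -94.5, 32.8]
tcp_rot: [3.14, -0.002, 0.5]
contact_force: [0.2, 0.6, 0.5]
grip_width: 56.1
finger_force: 0.0
```

Call:
send_rows(
  offset=[
    [0, 0, 0],
    [0, 0, 0],
    [0, 0, 0],
    [0, 0, 0],
  ],
  delta_rot=[
    [0, 0, 0],
    [0, 0, 0],
    [0, 0, 0],
    [0, 0, 0],
  ],
  grip=0.2,
)

```text
time: 60.0
tool_pos: [470.6, -94.0, 30.9]
tcp_rot: [-3.141, 0.001, 0.5]
contact_force: [-0.9, -0.5, 4.9]
grip_width: 33.1
finger_force: 30.0
```

```bash
cat > b.py <<'E'
from kin import *
o=get_obs(); p=o["tool_pos"]; print(p,R.from_euler("xyz",o["tcp_rot"]).as_matrix()[:,2]); Y=down(np.pi/2); t=[580.4,232]
W=[(p+[0,0,115],down(.5)),([500,100,150],down(1.2)),([*t,145],Y,2),([*t,p[2]+3],Y,2)]
plan(*W)
E
python3 b.py
```

```text
[470.58051605 -94.0013896   30.86234456] [-9.62737177e-04  3.36839870e-04 -9.99999480e-01]
off [-0.001, -0.001, -0.958] rot [-0.0001, 0.0001, 0.0] rows 2
off [0.495, -0.65, -0.017] rot [0.0, 0.0, -0.0557] rows 2
off [0.689, -0.441, -0.018] rot [0.0, 0.0, -0.0557] rows 2
off [0.634, 0.113, 0.021] rot [0.0, 0.0, -0.0295] rows 2
off [0.602, 0.228, 0.021] rot [0.0, 0.0, -0.0295] rows 4
off [0.0, 0.0, 0.926] rot [0.0, 0.0, 0.0] rows 4
```

Call:
send_rows(
  offset=[
    [0, 0, -0.2],
    [0, 0, -0.6],
    [0, 0, -0.958],
    [0, 0, -0.958],
  ],
  delta_rot=[
    [0, 0, 0],
    [0, 0, 0],
    [0, 0, 0],
    [0, 0, 0],
  ],
)

```text
time: 60.5
tool_pos: [472.2, -94.6, 148.3]
tcp_rot: [3.138, -0.003, 0.5]
contact_force: [-0.1, -0.3, -0.6]
grip_width: 33.5
finger_force: 30.0
```

Call:
send_rows(
  offset=[
    [0.25, -0.33, 0],
    [0.495, -0.65, -0.017],
    [0.495, -0.65, -0.017],
  ],
  delta_rot=[
    [0, 0, -0.0279],
    [0, 0, -0.0557],
    [0, 0, -0.0557],
  ],
)

```text
time: 60.88
tool_pos: [484.5, 5.6, 146.3]
tcp_rot: [-3.138, 0.002, 0.855]
contact_force: [0.5, 0.1, -0.1]
grip_width: 33.3
finger_force: 30.0
```

Call:
send_rows(
  offset=[
    [0.345, -0.22, 0],
    [0.689, -0.441, -0.018],
    [0.689, -0.441, -0.018],
  ],
  delta_rot=[
    [0, 0, -0.0279],
    [0, 0, -0.0557],
    [0, 0, -0.0557],
  ],
)

```text
time: 61.25
tool_pos: [499.7, 101.6, 148.6]
tcp_rot: [-3.138, 0.001, 1.203]
contact_force: [0.8, -0.5, -0.7]
grip_width: 33.1
finger_force: 30.0
```

Call:
send_rows(
  offset=[
    [0.32, 0.056, 0.01],
    [0.634, 0.113, 0.021],
    [0.634, 0.113, 0.021],
  ],
  delta_rot=[
    [0, 0, -0.0148],
    [0, 0, -0.0295],
    [0, 0, -0.0295],
  ],
)

```text
time: 61.62
tool_pos: [540.7, 165.8, 145.8]
tcp_rot: [-3.139, 0.001, 1.384]
contact_force: [-0.5, -0.0, -0.5]
grip_width: 33.2
finger_force: 30.0
```

Call:
send_rows(
  offset=[
    [0.3, 0.114, 0.01],
    [0.602, 0.228, 0.021],
    [0.602, 0.228, 0.021],
    [0.602, 0.228, 0.021],
    [0.602, 0.228, 0.021],
  ],
  delta_rot=[
    [0, 0, -0.0148],
    [0, 0, -0.0295],
    [0, 0, -0.0295],
    [0, 0, -0.0295],
    [0, 0, -0.0295],
  ],
)

```text
time: 62.25
tool_pos: [580.0, 230.2, 144.6]
tcp_rot: [-3.139, 0.0, 1.568]
contact_force: [-0.5, -0.3, -0.4]
grip_width: 33.0
finger_force: 30.0
```

```bash
python3 -c "
from h import *
im=optics.capture('wrist'); cv2.imwrite('pics/w8.png',im[:,:,::-1])
for r in finder.silhouettes('etch_dish','wrist'):
    print(r['confidence'],r['box'],r['confidence']>.5 and fit('wrist',r['region'],DISH,[580,161,0],cal('wrist')))
o=get_obs();print(o['tool_pos'],o['grip_width']); plan(([580.4,232,34],down(np.pi/2),2))"
```

```text
0.51 [218.0, 213.4, 290.3, 230.2] [5.80107668e+02 1.59813986e+02 2.40198473e-01 2.46031391e-02]
[580.22313439 230.83416583 144.89659057] 33.39436308590011
off [0.009, 0.003, 0.924] rot [-0.0003, -0.0001, -0.0003] rows 4
```

Lowering the dropper.

Call:
send_rows(
  offset=[
    [0.009, 0.003, 0.4],
    [0.009, 0.003, 0.8],
    [0.009, 0.003, 0.92],
    [0.009, 0.003, 0.92],
    [0.009, 0.003, 0.92],
  ],
  delta_rot=[
    [0, 0, 0],
    [0, 0, 0],
    [0, 0, 0],
    [0, 0, 0],
    [0, 0, 0],
  ],
)

```text
time: 62.98
tool_pos: [581.9, 233.3, 36.3]
tcp_rot: [3.14, -0.001, 1.571]
contact_force: [-0.1, 0.1, -1.2]
grip_width: 33.1
finger_force: 30.0
```

Call:
send_rows(
  offset=[
    [0, 0, 0.012],
    [0, 0, 0.012],
    [0, 0, 0.012],
  ],
  delta_rot=[
    [0, 0, 0],
    [0, 0, 0],
    [0, 0, 0],
  ],
)

```text
time: 63.35
tool_pos: [580.7, 233.1, 33.2]
tcp_rot: [-3.141, -0.001, 1.571]
contact_force: [-0.3, 0.4, -0.1]
grip_width: 33.3
finger_force: 30.0
```

Call:
send_rows(
  offset=[
    [0, 0, 0.008],
    [0, 0, 0.008],
    [0, 0, 0.008],
  ],
  delta_rot=[
    [0, 0, 0],
    [0, 0, 0],
    [0, 0, 0],
  ],
)

```text
time: 63.72
tool_pos: [580.6, 233.1, 31.8]
tcp_rot: [-3.14, -0.001, 1.571]
contact_force: [1.0, -0.1, -1.1]
grip_width: 33.5
finger_force: 30.0
```

Call:
send_rows(
  offset=[
    [0, 0, 0.005],
    [0, 0, 0.005],
    [0, 0, 0.005],
  ],
  delta_rot=[
    [0, 0, 0],
    [0, 0, 0],
    [0, 0, 0],
  ],
)

```text
time: 64.1
tool_pos: [580.6, 233.1, 31.3]
tcp_rot: [-3.14, -0.001, 1.571]
contact_force: [0.5, -0.6, -0.9]
grip_width: 33.1
finger_force: 30.0
```

Call:
send_rows(
  offset=[
    [0, 0, 0.005],
    [0, 0, 0.005],
    [0, 0, 0.005],
  ],
  delta_rot=[
    [0, 0, 0],
    [0, 0, 0],
    [0, 0, 0],
  ],
)

```text
time: 64.47
tool_pos: [580.7, 233.1, 30.8]
tcp_rot: [-3.14, -0.001, 1.571]
contact_force: [-0.9, 0.1, 1.3]
grip_width: 33.1
finger_force: 30.0
```

Call:
send_rows(
  offset=[
    [0, 0, 0.004],
    [0, 0, 0.004],
    [0, 0, 0.004],
  ],
  delta_rot=[
    [0, 0, 0],
    [0, 0, 0],
    [0, 0, 0],
  ],
)

```text
time: 64.85
tool_pos: [580.8, 233.2, 30.8]
tcp_rot: [-3.141, -0.001, 1.571]
contact_force: [-1.8, 0.3, 5.3]
grip_width: 33.2
finger_force: 30.0
```

Call:
send_rows(
  offset=[
    [0, 0, -0.004],
    [0, 0, -0.004],
    [0, 0, -0.004],
  ],
  delta_rot=[
    [0, 0, 0],
    [0, 0, 0],
    [0, 0, 0],
  ],
  grip=0.61,
)

```text
time: 65.22
tool_pos: [580.5, 233.0, 30.4]
tcp_rot: [-3.14, -0.0, 1.571]
contact_force: [-0.1, -0.0, -0.0]
grip_width: 55.1
finger_force: 0.0
```

Call:
send_rows(
  offset=[
    [0, 0, -0.3],
    [0, 0, -0.7],
    [0, 0, -1],
    [0, 0, -1],
  ],
  delta_rot=[
    [0, 0, 0],
    [0, 0, 0],
    [0, 0, 0],
    [0, 0, 0],
  ],
)

```text
time: 65.72
tool_pos: [582.5, 233.5, 154.1]
tcp_rot: [3.137, -0.002, 1.571]
contact_force: [-0.7, 0.3, -0.2]
grip_width: 56.0
finger_force: 0.0
```

```bash
cat > a.py <<'E'
from kin import *
W=[([520,100,280],down(0.9)),([560,-230,270],down(-.3)),]
check(W); plan(W[0],W[1]+(2,))
E
python3 a.py
```

```text
chk err 0.0 margin 0.95 jump 0.04 turn 38 [ 0.05  0.31  1.42 -0.    1.41  0.72]
chk err 0.0 margin 1.00 jump 0.06 turn 69 [-0.52  0.47  1.21 -0.    1.46  1.35]
off [-0.555, -0.258, -0.527] rot [0.0003, -0.0003, 0.0534] rows 2
off [-0.61, -0.061, -0.526] rot [0.0003, -0.0003, 0.0534] rows 2
off [-0.649, 0.657, 0.028] rot [0.0, 0.0, 0.0637] rows 3
off [-0.342, 0.858, 0.027] rot [0.0, 0.0, 0.0636] rows 3
off [0.019, 0.923, 0.028] rot [0.0, 0.0, 0.0637] rows 5
```

Call:
send_rows(
  offset=[
    [-0.555, -0.258, -0.527],
    [-0.555, -0.258, -0.527],
  ],
  delta_rot=[
    [0, 0, 0.0534],
    [0, 0, 0.0534],
  ],
)

```text
time: 65.97
tool_pos: [549.1, 165.1, 213.9]
tcp_rot: [-3.139, 0.001, 1.23]
contact_force: [-0.2, 0.4, -0.1]
grip_width: 56.0
finger_force: 0.0
```

Call:
send_rows(
  offset=[
    [-0.61, -0.061, -0.526],
    [-0.61, -0.061, -0.526],
  ],
  delta_rot=[
    [0, 0, 0.0534],
    [0, 0, 0.0534],
  ],
)

```text
time: 66.22
tool_pos: [518.3, 98.1, 277.8]
tcp_rot: [-3.14, 0.001, 0.894]
contact_force: [-0.6, 0.8, -0.8]
grip_width: 55.9
finger_force: 0.0
```

Call:
send_rows(
  offset=[
    [-0.649, 0.657, 0.028],
    [-0.649, 0.657, 0.028],
    [-0.649, 0.657, 0.028],
  ],
  delta_rot=[
    [0, 0, 0.0637],
    [0, 0, 0.0637],
    [0, 0, 0.0637],
  ],
)

```text
time: 66.6
tool_pos: [532.1, -13.3, 272.1]
tcp_rot: [-3.139, 0.003, 0.493]
contact_force: [-0.2, -0.2, 0.3]
grip_width: 55.8
finger_force: 0.0
```

Call:
send_rows(
  offset=[
    [-0.342, 0.858, 0.027],
    [-0.342, 0.858, 0.027],
    [-0.342, 0.858, 0.027],
  ],
  delta_rot=[
    [0, 0, 0.0636],
    [0, 0, 0.0636],
    [0, 0, 0.0636],
  ],
)

```text
time: 66.97
tool_pos: [545.5, -122.2, 268.7]
tcp_rot: [-3.14, 0.004, 0.096]
contact_force: [-0.5, 0.2, 0.2]
grip_width: 55.9
finger_force: 0.0
```

Call:
send_rows(
  offset=[
    [0.019, 0.923, 0.028],
    [0.019, 0.923, 0.028],
    [0.019, 0.923, 0.028],
    [0.019, 0.923, 0.028],
    [0.019, 0.923, 0.028],
  ],
  delta_rot=[
    [0, 0, 0.0637],
    [0, 0, 0.0637],
    [0, 0, 0.0637],
    [0, 0, 0.0637],
    [0, 0, 0.0637],
  ],
)

```text
time: 67.6
tool_pos: [559.2, -228.4, 267.0]
tcp_rot: [-3.141, 0.002, -0.296]
contact_force: [0.3, -0.4, -0.4]
grip_width: 55.7
finger_force: 0.0
```

```bash
python3 look2.py w9 timer; python3 -c "
import cv2
a=cv2.imread('pics/w9.png')[:260];cv2.imwrite('pics/w9b.png',a)"
```

```text
timer 0.92 [349.  28. 416.  97.] [ 618.953 -408.253    1.986    0.931] [ 97. 204. 195.]
timer 0.85 [140.  26. 201.  76.] [ 705.436 -174.691    2.581    0.928] [236. 108. 100.]
timer 0.6 [249.  69. 315. 121.] [ 6.18545e+02 -2.81891e+02 -5.98000e-01  9.54000e-01] [248. 249. 247.]
```

View pics/w9b.png

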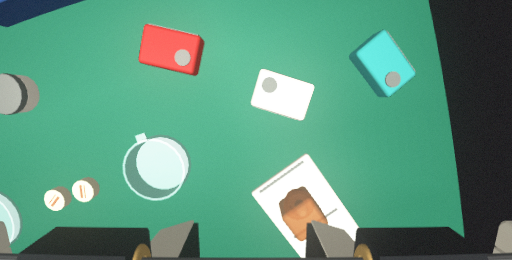

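The white timer sits at (282,95) in the picture, fitted at (618.5, -281.9, yaw -0.60). The red and turquoise ones are the decoys.

```bash
cat > a.py <<'E'
from kin import *
Q=down(-.598); a=[618.5,-281.9]; t=[657,161]; Z=down(0)
W=[([*a,90],Q,2),([*a,7],Q,2)]
W2=[([*a,110],Q),([*t,110],Z,2),([*t,10],Z,2)]
check([w[:2] for w in W+W2]); plan(*W)
E
python3 a.py
```

```text
chk err 0.0 margin 0.90 jump 0.03 turn 17 [-0.54  0.74  1.22 -0.    1.18  1.63]
chk err 0.0 margin 0.74 jump 0.01 turn 0 [-0.54  0.84  1.28 -0.    1.02  1.63]
chk err 0.0 margin 0.76 jump 0.02 turn 0 [-0.54  0.72  1.2  -0.    1.22  1.63]
chk err 0.0 margin 0.87 jump 0.06 turn 34 [ 0.13  0.72  1.21 -0.    1.21  1.7 ]
chk err 0.0 margin 0.74 jump 0.02 turn 0 [ 0.13  0.83  1.29 -0.    1.02  1.7 ]
off [0.302, 0.139, 0.738] rot [0.0, 0.0001, 0.0239] rows 2
off [0.319, 0.092, 0.738] rot [0.0, 0.0001, 0.0239] rows 4
off [0.0, 0.0, 0.691] rot [0.0, 0.0, 0.0] rows 4
```

Call:
send_rows(
  offset=[
    [0.302, 0.139, 0.738],
    [0.302, 0.139, 0.738],
  ],
  delta_rot=[
    [0, 0, 0.0239],
    [0, 0, 0.0239],
  ],
  grip=1.0,
)

```text
time: 67.95
tool_pos: [588.4, -256.2, 176.0]
tcp_rot: [3.142, 0.004, -0.45]
contact_force: [-0.2, 0.2, -0.9]
grip_width: 71.3
finger_force: 0.0
```

Call:
send_rows(
  offset=[
    [0.319, 0.092, 0.738],
    [0.319, 0.092, 0.738],
    [0.319, 0.092, 0.738],
    [0.319, 0.092, 0.738],
    [0.319, 0.092, 0.738],
  ],
  delta_rot=[
    [0, 0, 0.0239],
    [0, 0, 0.0239],
    [0, 0, 0.0239],
    [0, 0, 0.0239],
    [0, 0, 0.0239],
  ],
)

```text
time: 68.58
tool_pos: [618.8, -283.5, 92.2]
tcp_rot: [3.141, -0.002, -0.6]
contact_force: [-0.1, -0.1, 0.1]
grip_width: 91.8
finger_force: 0.0
```

```bash
python3 -c "
from h import *
o=get_obs();print(o['tool_pos'],o['tcp_rot'],o['grip_width']); plan(([618.5,-281.9,7],down(-.598),2))"
```

```text
[ 618.78833301 -283.49822413   92.24028279] [ 3.14139326e+00 -2.12472809e-03 -5.99859875e-01] 91.84783674518317
off [-0.011, -0.01, 0.71] rot [0.0, -0.0003, -0.0003] rows 4
```

Call:
send_rows(
  offset=[
    [-0.008, -0.007, 0.35],
    [-0.008, -0.007, 0.69],
    [-0.008, -0.007, 0.69],
    [-0.008, -0.007, 0.69],
    [-0.008, -0.007, 0.69],
  ],
  delta_rot=[
    [0, 0, 0],
    [0, 0, 0],
    [0, 0, 0],
    [0, 0, 0],
    [0, 0, 0],
  ],
)

```text
time: 69.2
tool_pos: [618.9, -283.1, 9.6]
tcp_rot: [3.141, -0.003, -0.601]
contact_force: [0.5, -0.5, 0.2]
grip_width: 91.8
finger_force: 0.0
```

Call:
send_rows(
  offset=[
    [0, 0, 0],
    [0, 0, 0],
    [0, 0, 0],
    [0, 0, 0],
    [0, 0, 0],
  ],
  delta_rot=[
    [0, 0, 0],
    [0, 0, 0],
    [0, 0, 0],
    [0, 0, 0],
    [0, 0, 0],
  ],
  grip=0.5,
)

```text
time: 69.82
tool_pos: [617.6, -282.3, 7.0]
tcp_rot: [3.141, 0.001, -0.601]
contact_force: [-0.1, 0.5, 2.9]
grip_width: 65.9
finger_force: 29.9
```

```bash
cat > b.py <<'E'
from kin import *
o=get_obs(); p=o["tool_pos"]; print(p,o["tcp_rot"],o["grip_width"],o["contact_force"])
t=[657.5,161]
W=[(p+[0,0,100],down(-.6)),([*t,105],down(0),3),([*t,p[2]+3],down(0),2)]
plan(*W)
E
python3 b.py
```

```text
[ 617.59215045 -282.33025016    7.00304128] [ 3.14114585e+00  1.42424685e-03 -6.00672875e-01] 65.91373049703766 [-0.14331159  0.46231231  2.89207769]
off [-0.001, 0.0, -0.833] rot [0.0001, 0.0002, -0.0001] rows 2
off [-0.453, -0.809, 0.004] rot [0.0, 0.0, -0.0239] rows 2
off [-0.327, -0.868, 0.005] rot [0.0, 0.0, -0.0239] rows 2
off [-0.193, -0.907, 0.004] rot [0.0, 0.0, -0.0238] rows 2
off [-0.056, -0.925, 0.004] rot [0.0, 0.0, -0.0239] rows 5
off [0.0, 0.0, 0.792] rot [0.0, 0.0, 0.0] rows 4
```

Call:
send_rows(
  offset=[
    [0, 0, -0.3],
    [0, 0, -0.7],
    [0, 0, -0.833],
    [0, 0, -0.833],
  ],
  delta_rot=[
    [0, 0, 0],
    [0, 0, 0],
    [0, 0, 0],
    [0, 0, 0],
  ],
)

```text
time: 70.32
tool_pos: [618.0, -282.5, 107.3]
tcp_rot: [3.141, 0.0, -0.601]
contact_force: [-0.4, -0.2, -1.6]
grip_width: 66.0
finger_force: 29.9
```

Call:
send_rows(
  offset=[
    [-0.22, -0.4, 0],
    [-0.453, -0.809, 0.004],
    [-0.453, -0.809, 0.004],
  ],
  delta_rot=[
    [0, 0, -0.012],
    [0, 0, -0.0239],
    [0, 0, -0.0239],
  ],
)

```text
time: 70.7
tool_pos: [626.7, -166.8, 103.7]
tcp_rot: [-3.141, 0.007, -0.445]
contact_force: [-0.7, -0.5, -1.2]
grip_width: 66.1
finger_force: 29.9
```

Call:
send_rows(
  offset=[
    [-0.16, -0.43, 0],
    [-0.327, -0.868, 0.005],
    [-0.327, -0.868, 0.005],
  ],
  delta_rot=[
    [0, 0, -0.012],
    [0, 0, -0.0239],
    [0, 0, -0.0239],
  ],
)

```text
time: 71.08
tool_pos: [636.9, -57.2, 103.7]
tcp_rot: [-3.141, 0.005, -0.296]
contact_force: [-0.7, -0.2, -0.8]
grip_width: 65.5
finger_force: 29.9
```

Call:
send_rows(
  offset=[
    [-0.1, -0.45, 0],
    [-0.193, -0.907, 0.004],
    [-0.193, -0.907, 0.004],
  ],
  delta_rot=[
    [0, 0, -0.012],
    [0, 0, -0.0238],
    [0, 0, -0.0238],
  ],
)

```text
time: 71.45
tool_pos: [647.3, 52.6, 103.6]
tcp_rot: [-3.141, 0.004, -0.147]
contact_force: [0.9, -0.9, -1.4]
grip_width: 65.7
finger_force: 29.9
```

Call:
send_rows(
  offset=[
    [-0.03, -0.46, 0],
    [-0.056, -0.925, 0.004],
    [-0.056, -0.925, 0.004],
    [-0.056, -0.925, 0.004],
    [-0.056, -0.925, 0.004],
  ],
  delta_rot=[
    [0, 0, -0.012],
    [0, 0, -0.0239],
    [0, 0, -0.0239],
    [0, 0, -0.0239],
    [0, 0, -0.0239],
  ],
)

```text
time: 72.08
tool_pos: [658.0, 158.5, 104.4]
tcp_rot: [3.141, 0.002, -0.004]
contact_force: [-0.2, 0.9, -0.1]
grip_width: 65.9
finger_force: 29.9
```

```bash
python3 -c "
from h import *
o=get_obs();print(o['tool_pos'],o['tcp_rot'],o['grip_width']); plan(([657.5,161,10],down(0),2))"
```

```text
[657.99991386 158.51278883 104.4084043 ] [ 3.14149750e+00  2.44577655e-03 -3.64875130e-03] 65.90150950519032
off [-0.002, -0.021, 0.787] rot [0.0, 0.0004, -0.0006] rows 4
```

Call:
send_rows(
  offset=[
    [0, -0.018, 0.4],
    [0, -0.018, 0.787],
    [0, -0.018, 0.787],
    [0, -0.018, 0.787],
    [0, -0.018, 0.787],
  ],
  delta_rot=[
    [0, 0, -0.0005],
    [0, 0, -0.0005],
    [0, 0, -0.0005],
    [0, 0, -0.0005],
    [0, 0, -0.0005],
  ],
)

```text
time: 72.7
tool_pos: [658.7, 162.8, 12.4]
tcp_rot: [-3.141, -0.001, 0.002]
contact_force: [0.5, 0.2, -1.2]
grip_width: 66.3
finger_force: 30.0
```

Call:
send_rows(
  offset=[
    [0, 0, 0.015],
    [0, 0, 0.015],
    [0, 0, 0.015],
  ],
  delta_rot=[
    [0, 0, 0],
    [0, 0, 0],
    [0, 0, 0],
  ],
)

```text
time: 73.08
tool_pos: [657.7, 163.2, 8.9]
tcp_rot: [-3.141, 0.001, 0.003]
contact_force: [0.2, 0.8, -1.2]
grip_width: 65.8
finger_force: 30.0
```

Call:
send_rows(
  offset=[
    [0, 0, 0.008],
    [0, 0, 0.008],
    [0, 0, 0.008],
  ],
  delta_rot=[
    [0, 0, 0],
    [0, 0, 0],
    [0, 0, 0],
  ],
)

```text
time: 73.45
tool_pos: [657.7, 163.1, 7.6]
tcp_rot: [-3.141, 0.002, 0.002]
contact_force: [-0.5, 0.0, -0.6]
grip_width: 66.1
finger_force: 30.0
```

Call:
send_rows(
  offset=[
    [0, 0.017, 0],
    [0, 0.017, 0],
    [0, 0.017, 0.004],
    [0, 0.017, 0.004],
  ],
  delta_rot=[
    [0, 0, 0],
    [0, 0, 0],
    [0, 0, 0],
    [0, 0, 0],
  ],
)

```text
time: 73.95
tool_pos: [657.7, 161.1, 7.1]
tcp_rot: [-3.141, 0.002, 0.003]
contact_force: [0.7, 0.2, -0.6]
grip_width: 65.8
finger_force: 30.0
```

Call:
send_rows(
  offset=[
    [0, 0, 0.004],
    [0, 0, 0.004],
    [0, 0, 0.004],
  ],
  delta_rot=[
    [0, 0, 0],
    [0, 0, 0],
    [0, 0, 0],
  ],
)

```text
time: 74.32
tool_pos: [657.7, 161.1, 6.7]
tcp_rot: [-3.141, 0.002, 0.003]
contact_force: [-0.0, -0.2, -1.7]
grip_width: 66.0
finger_force: 30.0
```

Call:
send_rows(
  offset=[
    [0, 0, 0.004],
    [0, 0, 0.004],
    [0, 0, 0.004],
  ],
  delta_rot=[
    [0, 0, 0],
    [0, 0, 0],
    [0, 0, 0],
  ],
)

```text
time: 74.7
tool_pos: [657.7, 161.1, 6.3]
tcp_rot: [-3.141, 0.002, 0.003]
contact_force: [-0.9, 0.0, -0.9]
grip_width: 65.9
finger_force: 30.0
```

Call:
send_rows(
  offset=[
    [0, 0, 0.004],
    [0, 0, 0.004],
    [0, 0, 0.004],
  ],
  delta_rot=[
    [0, 0, 0],
    [0, 0, 0],
    [0, 0, 0],
  ],
)

```text
time: 75.08
tool_pos: [657.7, 161.1, 5.8]
tcp_rot: [-3.141, 0.002, 0.003]
contact_force: [-0.0, -1.1, 0.1]
grip_width: 66.0
finger_force: 30.0
```

Call:
send_rows(
  offset=[
    [0, 0, 0.004],
    [0, 0, 0.004],
    [0, 0, 0.004],
  ],
  delta_rot=[
    [0, 0, 0],
    [0, 0, 0],
    [0, 0, 0],
  ],
)

```text
time: 75.45
tool_pos: [657.7, 161.1, 5.3]
tcp_rot: [-3.141, 0.002, 0.003]
contact_force: [0.3, -0.2, -0.2]
grip_width: 65.9
finger_force: 30.0
```

Call:
send_rows(
  offset=[
    [0, 0, 0.004],
    [0, 0, 0.004],
    [0, 0, 0.004],
  ],
  delta_rot=[
    [0, 0, 0],
    [0, 0, 0],
    [0, 0, 0],
  ],
)

```text
time: 75.82
tool_pos: [657.7, 161.1, 4.8]
tcp_rot: [-3.141, 0.002, 0.002]
contact_force: [-0.4, -0.7, -0.6]
grip_width: 65.8
finger_force: 30.0
```

Call:
send_rows(
  offset=[
    [0, 0, 0.006],
    [0, 0, 0.006],
    [0, 0, 0.006],
  ],
  delta_rot=[
    [0, 0, 0],
    [0, 0, 0],
    [0, 0, 0],
  ],
)

```text
time: 76.2
tool_pos: [657.7, 161.1, 4.1]
tcp_rot: [-3.141, 0.002, 0.003]
contact_force: [-0.8, 0.7, -1.0]
grip_width: 65.9
finger_force: 30.0
```

Call:
send_rows(
  offset=[
    [0, 0, 0.006],
    [0, 0, 0.006],
    [0, 0, 0.006],
  ],
  delta_rot=[
    [0, 0, 0],
    [0, 0, 0],
    [0, 0, 0],
  ],
)

```text
time: 76.58
tool_pos: [657.8, 161.1, 4.0]
tcp_rot: [-3.141, 0.001, 0.003]
contact_force: [-2.0, -0.5, 5.2]
grip_width: 65.8
finger_force: 30.0
```

```bash
python3 -c "
from h import *
o=get_obs();print(o['tool_pos'],o['contact_force'])
im=optics.capture('side'); cv2.imwrite('pics/s9.png',cv2.resize(im[130:290,180:340,::-1],None,fx=3.7,fy=3.7,interpolation=2))"
```

```text
[657.75323803 161.09133977   3.9644035 ] [-2.02885588 -0.45361463  5.22708906]
```

View pics/s9.png

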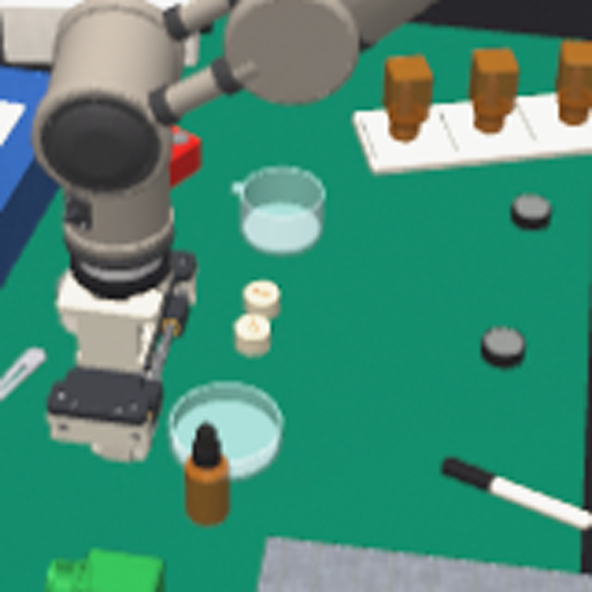

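The side crop shows all three bottles on their pegs, the pucks in a row between dish and basin, the dropper upright beside the dish, and the gripper behind the dish with the timer now down. I'll release it and retreat.

Call:
send_rows(
  offset=[
    [0, 0, -0.003],
    [0, 0, -0.003],
    [0, 0, -0.003],
    [0, 0, -0.003],
  ],
  delta_rot=[
    [0, 0, 0],
    [0, 0, 0],
    [0, 0, 0],
    [0, 0, 0],
  ],
  grip=1.0,
)

```text
time: 77.12
tool_pos: [657.7, 161.1, 3.6]
tcp_rot: [-3.141, 0.002, 0.003]
contact_force: [-0.1, 0.3, -0.3]
grip_width: 91.3
finger_force: 0.0
```

Call:
send_rows(
  offset=[
    [0, 0, -0.3],
    [0, 0, -0.8],
    [0, 0, -1],
    [0, 0, -1],
  ],
  delta_rot=[
    [0, 0, 0],
    [0, 0, 0],
    [0, 0, 0],
    [0, 0, 0],
  ],
)

```text
time: 77.62
tool_pos: [659.2, 161.3, 126.3]
tcp_rot: [-3.14, -0.003, 0.003]
contact_force: [-0.5, -0.5, -0.3]
grip_width: 91.6
finger_force: 0.0
```

Call:
send_rows(
  offset=[
    [-0.5, 0.3, -0.7],
    [-0.9, 0.5, -1],
    [-0.9, 0.5, -1],
    [-0.9, 0.5, -1],
  ],
  delta_rot=[
    [0, 0, 0],
    [0, 0, 0],
    [0, 0, 0],
    [0, 0, 0],
  ],
)

```text
time: 78.12
tool_pos: [549.4, 99.9, 245.3]
tcp_rot: [-3.141, -0.001, 0.001]
contact_force: [0.9, -1.2, -0.2]
grip_width: 91.9
finger_force: 0.0
```

Call:
send_rows(
  offset=[
    [-0.4, 0.4, -0.4],
    [-0.4, 0.4, -0.8],
    [-0.4, 0.4, -0.8],
    [-0.4, 0.4, -0.8],
  ],
  delta_rot=[
    [0, 0, 0],
    [0, 0, 0],
    [0, 0, 0],
    [0, 0, 0],
  ],
)

```text
time: 78.62
tool_pos: [502.7, 52.7, 337.8]
tcp_rot: [-3.141, 0.004, 0.003]
contact_force: [0.6, 0.0, 0.2]
grip_width: 91.9
finger_force: 0.0
```

```bash
python3 look2.py w10 puck0 dropper timer etch_dish rinse_basin
```

```text
puck0 0.81 [249.  81. 265. 103.] [5.78868e+02 4.46520e+01 8.00000e-03 8.24000e-01] [253. 249. 239.]
puck0 0.68 [279.  80. 303. 103.] [ 5.78851e+02 -1.34000e-01  9.70000e-02  9.10000e-01] [249. 245. 233.]
dropper 0.89 [ 96.  81. 142. 104.] [5.80200e+02 2.35003e+02 1.88000e-01 9.42000e-01] [95. 89. 65.]
timer 0.96 [389.   0. 450.  27.] [ 7.07178e+02 -1.73893e+02 -5.34000e-01  9.72000e-01] [181.  75.  69.]
timer 0.8 [145.  13. 201.  51.] [ 6.59363e+02  1.61201e+02 -1.40000e-02  9.33000e-01] [233. 235. 231.]
etch_dish 0.75 [146.  56. 209. 120.] [5.80622e+02 1.61564e+02 1.68000e-01 9.65000e-01] [214. 238. 231.]
rinse_basin 0.62 [342.  60. 405. 121.] [ 5.80429e+02 -1.12179e+02  8.50000e-02  9.46000e-01] [175. 215. 204.]
```

View pics/w10.png

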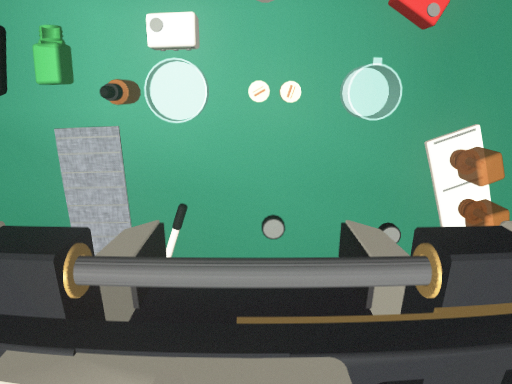

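Everything is in place. The pucks are on the line about 15 mm apart, the dropper is about 11 mm from the dish, and the timer is about 11 mm behind it with its front facing the dish.

```bash
python3 -c "
from h import *
print(ticket.close_job())"
```

```text
the job is handed in; nothing more can be done
None
```

I handed the job in at about 79 s of the 208 s allowed: three bottles upside down on their pegs, both pucks in row between dish and basin, dropper beside the dish and timer behind it facing the robot; the judge's verdict was not shown.

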